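# Draw a jar tray from under a shelf with a sprung hook puller

## Task

A little tray of jars stands in under the low shelf, with only its steel post in front: bring it out with the hook puller, without touching the tray by hand. Squeeze the puller's two black plates together so that its hook comes out, put the hook round the post and let go, so that the spring clamps the post, the tray still under the shelf. Then take the puller by its bar, draw the whole tray clear of the shelf and leave it there on the worktop with the puller standing clipped to its post, the jars upright in it, and the salt shaker and pepper mill left where they are.

Things in the scene. Friction and masses are not known exactly. Their poses are not given: they have to be found in the camera images.
- puller: hook puller, a hand tool standing on the worktop, 0.26 kg, 202 mm long. +x along its bar to the hook, +y to the hook's open side, z up; origin at worktop level under the rear face of its fixed black plate, on the middle line. The plate: x 0 to 8 mm, 46 mm wide (y), z 0 to 82. Aluminium bar: x 8 to 130, 30 mm wide, z 10 to 34; a foot below it at x 95 to 105, 46 mm wide
- plates (a point): point on the puller at x -25, y 0, z 58 mm, midway between the outer faces of the fixed plate and of the moving black plate behind it (x -58 to -50 with the hook in, 46 mm wide, z 8 to 82). Outer faces 66 mm apart, 38 when fully squeezed. Fingers that close along puller x squeeze them here, above the bar's top (z 34). The point is fixed to the bar
- bar_grip (a point): point on the puller's bar at x 58, y 0, z 22 mm (mid-height), where it can be gripped across its 30 mm width
- hook (a point): middle of the hook's cross bar (moves with the plunger), puller y 5, z 22 mm. 7 mm round steel rod: leaves the mouth at y -9, turns to +y, ends at y 22 in a lip 5 mm back towards the mouth. Clear gap mouth to cross bar 7 mm with the hook in, 35 fully out (mouth to lip 2 and 30). Room inside the hook for the post: y -5 to 15
- mouth (a point): centre of the flat front face of the puller's bar, at puller x 130, y 0, z 22 mm
- plunger (a joint): how far the moving plate is squeezed and the hook is out: 0 hook in, 0.028 m fully out; spring 9 N at 0, 15 N at 0.028; about 0.009 when it clamps the post
- tray: small light-wood tray with three loose jars in it, 0.54 kg with the jars. Pan 62 mm deep (x) by 156 mm wide (y), walls 24 mm high; origin at the underside of the pan's centre; own -x is its front, which looks out from under the shelf. A steel tongue 30 mm wide and 4 mm thick lies on the worktop from the pan's front to x -75 mm and carries the post
- post (a point): the upright steel post, 16 mm in diameter, from the worktop to 49 mm high and with a 22 mm cap from there to 55 mm; this point lies on its axis, 24 mm up, at tray x -65 mm, y 0: 34 mm ahead of the pan's front
- tray_back (a point): middle of the outer face of the pan's rear wall, at tray x +31 mm, 12 mm up
- shelf: low wooden shelf fixed on the worktop, 240 mm wide, 96 deep, side panels 208 mm apart inside, underside of its board 125 mm and top 139 mm up, a carton and a jar on it (to 262 mm up); origin on the worktop below the middle of its front edge, own +x points inwards, away from its open front. At the start the post stands 18 to 25 mm in front of the edge, the pan under the board
- tall_jar: jar 46 mm across, 109 mm tall, in the tray; origin at its base
- squat_jar: jar 45 mm across, 83 mm tall, in the tray; origin at its base
- pill_jar: jar 37 mm across, 68 mm tall, in the tray; origin at its base
- salt_shaker: salt shaker, 44 mm across, 90 mm tall, standing by; origin at its base
- pepper_mill: wooden pepper mill, 58 mm across, 170 mm tall, standing by; origin at its base
There are look-alikes about, which are no part of the job. What is shaped like the tall_jar but turquoise or yellow is not meant.

How it is judged:
On the way, in this order (a step that is already met when the one before it is completed fails the run):
1. the plates are squeezed together and the hook is out (value of joint plunger above 0.022 m), for 0.2 s.
2. the hook is round the post and clamps it, the puller let go, the tray still under the shelf (value of joint plunger between 0.006 and 0.013 m and x of post in the frame of puller between 0.133 and 0.144 m and y of post in the frame of puller between -0.002 and 0.013 m and contact force between the fingers and puller below 0.5 N and x of tray_back in the frame of shelf above 0.04 m), for 0.2 s.
At the end, for the whole second after the job is handed in: Rear of the tray in front of the shelf's edge; tray and puller level on the worktop; the hook round the post and drawn in on it (plunger 6 to 13 mm, post axis 3 to 14 mm ahead of the mouth, inside the hook); the three jars upright (0.2 rad) in the tray; all at rest (value of joint plunger between 0.006 and 0.013 m and x of post in the frame of puller between 0.133 and 0.144 m and y of post in the frame of puller between -0.002 and 0.013 m and angle between each of tall_jar, squat_jar, pill_jar's own z axis and vertical below 0.2 rad and z of each of tall_jar, squat_jar, pill_jar in the frame of tray below 0.012 m and x of tall_jar in the frame of tray between -0.031 and 0.031 m and x of squat_jar in the frame of tray between -0.031 and 0.031 m and x of pill_jar in the frame of tray between -0.031 and 0.031 m and linear speed of each of tray, puller, tall_jar, squat_jar, pill_jar below 0.02 m/s and x of tray_back in the frame of shelf below 0 m and angle between each of tray, puller's own z axis and vertical below 0.06 rad and height (world z) of tray between -0.006 and 0.006 m and height (world z) of puller between -0.006 and 0.006 m); the robot touches nothing.
It fails at once if a jar of the tray is tipped over (angle between any of tall_jar, squat_jar, pill_jar's own z axis and vertical above 0.5 rad).
It fails at once if the tray is touched by the gripper instead of being drawn with the puller (contact force between the fingers and tray above 1 N).
It fails at once if something that stands by is shifted by more than 40 mm (distance of any of salt_shaker, pepper_mill from where it was at the start of the episode above 0.04 m).
It also fails if it takes over 61 s, if anything falls off the work surface, if the arm or the gripper's body presses on something with over 40 N, if the wrist force passes 120 N, or if a joint passes its speed limit or range.

## Robot

A 7-joint arm with a two-finger parallel gripper is mounted at the origin on a cart in front of the work surface, level with it; the furniture and walls round the work are solid. World frame = base frame: x ahead of the robot, y to its left, z up, the work surface at z = 0. Lengths are in m, angles in rad, forces in N, time in s.
With the tool pointing down it reaches from about 0.4 to 0.875 m from the base axis. Payload 6.5 kg.
Tool frame: the origin (TCP) lies midway between the tips of the shut fingers; the grasp point (between the pads) lies env.grip_depth behind it (env.grip_depth is the distance from the TCP to the grasp point, in m); x points along the fingers, z is the direction in which the jaws open and shut, and the axes are right-handed (so a half turn about x gives the same grasp; the last joint's range is limited). The gripper opens to 85 mm and grips with 20 to 120 N. Pads are 22 mm wide; open, the fingers measure 114 mm over their backs; the gripper's body (76 mm by 85 mm) begins 54 mm behind the grasp point. The pads swing forward as they close: fully open they stand 13 mm farther back than shut.
Start: joints at [1.038, 0.536, -0.004, 1.538, 0.003, 1.067, -0.071], TCP at [0.293, -0.58, 0.231] pointing down, gripper open.
Joint ranges: [-2.7, 2.7], [-0.37, 2.16], [-1.27, 1.26], [0.24, 2.4], [-1.31, 4.45], [0.19, 1.91], [-2.76, 2.76]. Speed limits (rad/s): [2.39, 2.39, 3.14, 3.14, 3.14, 3.14, 3.14].

## Interface

Orientations are given as a unit quaternion [w, x, y, z].
In Python, from cell import env, eyes, job gives the robot as it stands. The module is installed in compiled form; this text tells all that it offers.
- The arm moves only by the tool carry_out, never from a script. Its argument "plan" is a list of rows, each a list of 7 numbers: the turn, a rotation vector about the tool's x, y, z in rad, then the shift along the tool's x, y, z in mm, then the finger opening in mm, from 0 to 85.4. A call has 1 to 8 rows; each row is the pose to reach, as a shift and turn from the pose commanded when the call began, along the tool's axes at that moment; what a row does not reach only later rows make up. A row lasts 1/8 s, in which the tool goes at most 62.5 mm and 10.7 degrees, less where a joint would pass 70% of its speed; a pose out of reach is approached as far as the arm can. A call with a gripper value outside its range is refused whole. The fingers move at their own pace and stop on an object; "squeeze" is the grip in N (left out, the last holds). Time passes only in rows, so rows that repeat a pose let the fingers close. It gives the time, the measured TCP pose, the force and the opening at its end, in the units of the state.
- env.observe(): the state, without advancing time (a new reading comes with each control period).
- eyes.camera(name): name is "scene" or "side" or "wrist"; returns a dict with "pixels" (400x640x3 uint8, blue, green, red), "fov_y" (degrees; the focal length in pixels is half the picture's height over the tangent of half this angle, whatever the lens; pixels are square), "cx", "cy" (the principal point, pixels), "rvec" (rotation vector, rad) and "tvec" (3), from world to camera coordinates, as OpenCV has them. Camera axes: x right, y down, z forward; pixel columns grow to the right and rows downward; lengths in m; the calibration is good to about 2 mm. The wrist camera is an equidistant fisheye: a pixel r from the principal point sees the ray r / f radians off the axis. A picture is of the moment at which its call begins. There is no depth.
- job.close_job(): hands the job in, once; it reports no verdict.
The state is a dict: "clock": time; "joint_pos": joint angles; "joint_velocities": joint speeds; "effort": joint torques, N m; "eef_pos": TCP position; "tcp_rot": TCP orientation; "contact_force": force on the tool from outside, world axes, zero at the start; "wrist_torque": the same for the moment, N m; "grip_width": opening from 0.0 (shut) to 1.0 (fully open).
Only numpy, scipy, OpenCV 4.12 (cv2) and the standard library are available. Lean on these libraries where they do the work, as an engineer would, in place of code of your own. Each camera call takes 0.05 s, during which the arm holds its last target.

## Working session

There is one attempt and no reset: what is moved stays moved. The work goes in short steps, Python scripts to look and compute and a tool call to move; the robot and the scene stay as the last step left them, time stands still between calls to the robot, and variables do not carry over. Pictures are saved under pics/ and viewed, and the job is handed in when it is done.

Besides the shell and the picture viewer there is one more tool, called after "Request:" by a JSON object that holds its "name" and its "arguments". carry_out: Moves the arm, as the interface text tells. Its arguments: {"type":"object","properties":{"plan":{"type":"array","items":{"type":"array","items":{"type":"number"}}},"squeeze":{"type":"number"}},"required":["plan"]}

```bash
ls -la; mkdir -p pics; python3 - <<'E'
from cell import env, eyes, job
import cv2
print(env.observe(), env.grip_depth)
for n in ("scene","side","wrist"):
    c=eyes.camera(n); cv2.imwrite(f"pics/{n}0.png",c["pixels"]); print(n,c["fov_y"],c["cx"],c["cy"],c["rvec"],c["tvec"])
E
```

```text
total 12
drwxr-xr-x  3 agent agent 4096 Dec  7 01:39 .
drwxr-xr-x 23 root  root  4096 Dec  7 01:39 ..
drwxr-xr-x  2 agent agent 4096 Dec  7 01:39 pics
{'clock': 0.0, 'joint_pos': array([ 1.03780196,  0.53719352, -0.00442993,  1.53887584,  0.00259274,
        1.06729938, -0.07120775]), 'joint_velocities': array([ 0.00107532,  0.0005883 ,  0.00085019, -0.00041538, -0.00066934,
        0.00063161, -0.00013023]), 'effort': array([ 3.97955164e-04, -5.83420515e+01,  1.04855608e+00, -2.59105539e+01,
        1.22982819e-02,  9.50532878e-03,  6.22135900e-06]), 'eef_pos': array([ 0.29221005, -0.57990033,  0.23039439]), 'tcp_rot': array([ 0.60153948,  0.3710739 ,  0.60265001, -0.37049614]), 'contact_force': array([-0.13138377,  0.22321268, -0.18263328]), 'wrist_torque': array([0.00889598, 0.04264513, 0.04574351]), 'grip_width': 0.9985485447842007} 0.0187
scene 42.29680047627373 317.7500121578763 195.25352866131212 [ 1.21051307 -2.42932039  0.83858102] [0.1369827  0.46442637 1.24399859]
side 47.190270741908954 313.87819935792305 199.6129633931041 [ 0.47693157 -2.64949157  1.30808344] [0.40818399 0.28408696 0.98358284]
wrist 65.70646984690485 317.389322559899 198.10690505189638 [-2.4616342   1.51512928  0.22056634] [-0.65057069 -0.03676056  0.37751454]
```

View pics/scene0.png

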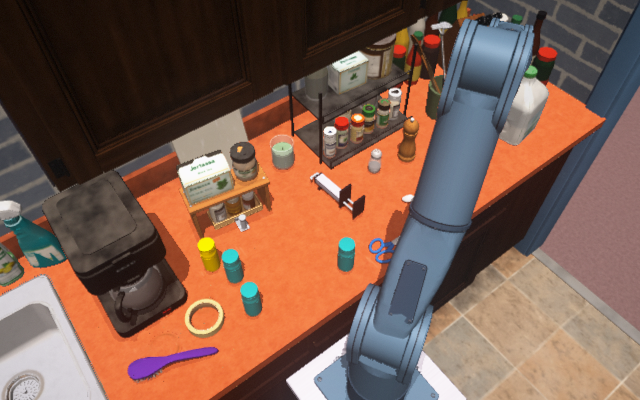

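View pics/side0.png

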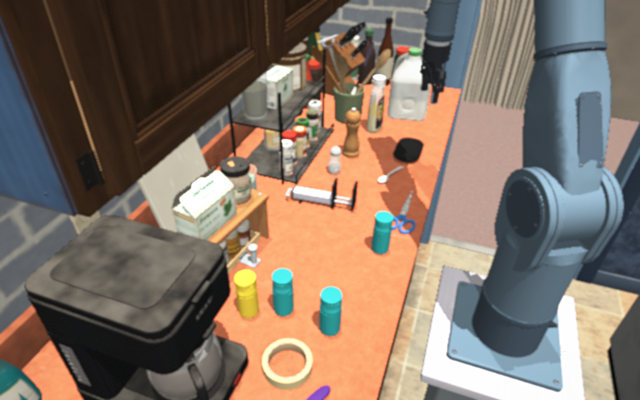

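View pics/wrist0.png

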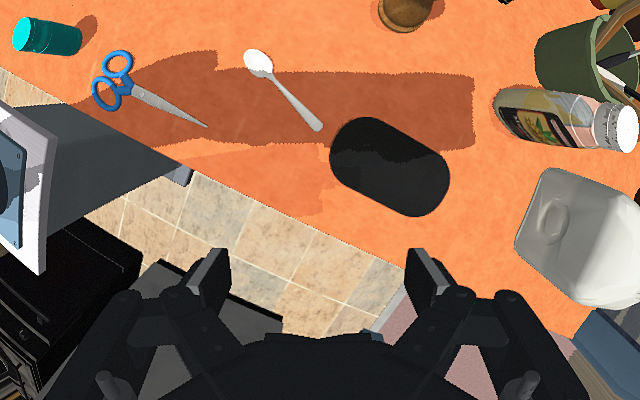

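```bash
cat > h.py <<'E'
import numpy as np, cv2
from scipy.spatial.transform import Rotation as R
def cal(c):
    f=c["pixels"].shape[0]/2/np.tan(np.radians(c["fov_y"])/2)
    Rm=cv2.Rodrigues(np.array(c["rvec"],float))[0]; t=np.array(c["tvec"],float)
    return f,Rm,t
def ray(c,u,v,fish=False):
    f,Rm,t=cal(c); x=(u-c["cx"])/f; y=(v-c["cy"])/f
    if fish:
        r=np.hypot(x,y); d=np.array([x/r*np.sin(r),y/r*np.sin(r),np.cos(r)]) if r>0 else np.array([0,0,1.])
    else: d=np.array([x,y,1.])
    d=Rm.T@d; return -Rm.T@t, d/np.linalg.norm(d)
def onz(c,u,v,z,fish=False):
    o,d=ray(c,u,v,fish); return o+d*(z-o[2])/d[2]
def proj(c,p,fish=False):
    f,Rm,t=cal(c); q=Rm@np.array(p,float)+t
    if fish:
        r=np.hypot(q[0],q[1]); th=np.arctan2(r,q[2]); return np.array([c["cx"]+f*th*q[0]/r,c["cy"]+f*th*q[1]/r])
    return np.array([c["cx"]+f*q[0]/q[2],c["cy"]+f*q[1]/q[2]])
def tri(rays):
    A=np.zeros((3,3));b=np.zeros(3)
    for o,d in rays:
        P=np.eye(3)-np.outer(d,d);A+=P;b+=P@o
    p=np.linalg.solve(A,b); return p,[np.linalg.norm((np.eye(3)-np.outer(d,d))@(p-o)) for o,d in rays]
def crop(img,x0,y0,x1,y1,s,name):
    o=cv2.resize(img[y0:y1,x0:x1],None,fx=s,fy=s,interpolation=cv2.INTER_CUBIC)
    for x in range(int(np.ceil(x0/10)*10),x1,10):
        cv2.line(o,((x-x0)*s,0),((x-x0)*s,6 if x%50 else 14),(255,255,255),1)
        if x%20==0: cv2.putText(o,str(x),((x-x0)*s,24),0,.4,(255,255,255),1)
    for y in range(int(np.ceil(y0/10)*10),y1,10):
        cv2.line(o,(0,(y-y0)*s),(6,(y-y0)*s),(255,255,255),1)
        if y%20==0: cv2.putText(o,str(y),(8,(y-y0)*s+4),0,.4,(255,255,255),1)
    cv2.imwrite("pics/"+name,o)
E
python3 - <<'E'
import cv2
from h import *
a=cv2.imread("pics/scene0.png");b=cv2.imread("pics/side0.png")
crop(a,180,140,380,260,4,"s1.png")
crop(b,220,140,370,280,4,"d1.png")
E
```

```text
(no output)
```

View pics/s1.png

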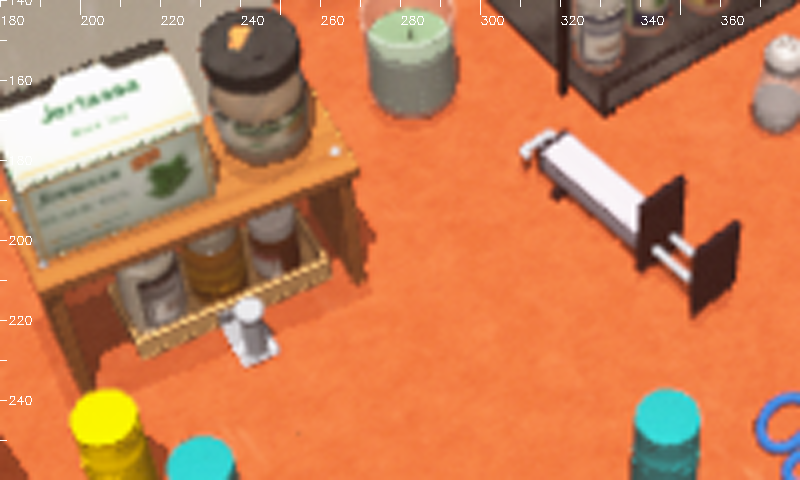

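View pics/d1.png

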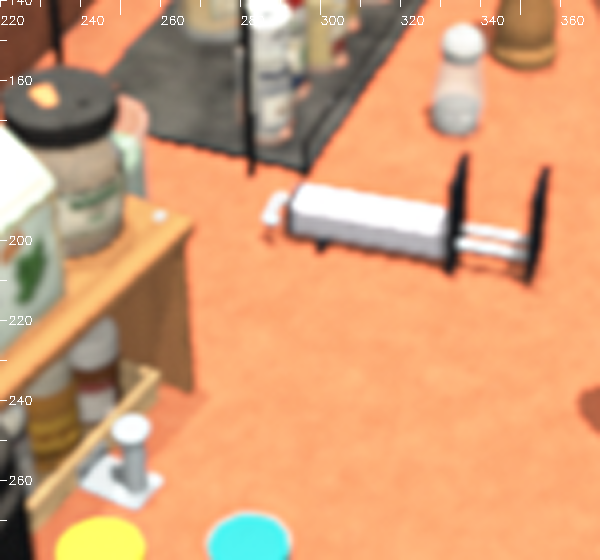

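```bash
cat > m.py <<'E'
from cell import env, eyes, job
from h import *
s=eyes.camera("scene"); d=eyes.camera("side")
def pr(n,a,b,z):
    t,e=tri([ray(s,*a),ray(d,*b)])
    print(n,"scene",onz(s,*a,z).round(4),"side",onz(d,*b,z).round(4),"tri",t.round(4),np.round(e,4))
S=lambda x,y:(180+(x+.5)/4-.5,140+(y+.5)/4-.5)
D=lambda x,y:(220+(x+.5)/4-.5,140+(y+.5)/4-.5)
pr("cap",S(250,303),D(131,428),.055)
pr("fix top mid",S(663,191),D(460,157),.082)
pr("mov top mid",S(717,236),D(545,168),.082)
for n,a,z in (("fix top +y end",(642,206),.082),("fix top -y end",(684,178),.082),("mov top +y",(694,252),.082),("mov top -y",(739,223),.082),
   ("bar front top +y",(543,157),.034),("bar front top -y",(568,132),.034),
   ("shelf frontleft top",(42,287),.139),("shelf front right top",(356,170),.139),("shelf left foot",(88,392),0),("shelf right foot",(362,283),0),
   ("pan front left top",(142,347),.024),("pan front right top",(327,262),.024),("tongue l",(248,364),.004),("tongue r",(277,348),.004),
   ("salt",(778,128),.0)):
    print(n,onz(s,*S(*a),z).round(4))
for n,a,z in (("bar front top a",(291,204),.034),("bar front top b",(305,185),.034),("plate bottom fix",(450,272),0),("mov bottom",(530,284),.008),("shelf right foot",(193,392),0),("shelf rt top",(193,226),.139)):
    print(n,onz(d,*D(*a),z).round(4))
E
python3 m.py
```

```text
cap scene [ 0.5944 -0.0012  0.055 ] side [0.5931 0.0024 0.055 ] tri [ 0.5963 -0.0021  0.0508] [0.0008 0.0008]
fix top mid scene [ 0.4785 -0.2904  0.082 ] side [ 0.4849 -0.3034  0.082 ] tri [ 0.4774 -0.2875  0.0909] [0.0038 0.0038]
mov top mid scene [ 0.422  -0.2952  0.082 ] side [ 0.4251 -0.3118  0.082 ] tri [ 0.4174 -0.2891  0.0961] [0.0031 0.0031]
fix top +y end [ 0.4767 -0.2692  0.082 ]
fix top -y end [ 0.4788 -0.3105  0.082 ]
mov top +y [ 0.4208 -0.2726  0.082 ]
mov top -y [ 0.4216 -0.3156  0.082 ]
bar front top +y [ 0.591  -0.2632  0.034 ]
bar front top -y [ 0.5997 -0.2942  0.034 ]
shelf frontleft top [0.6328 0.1284 0.139 ]
shelf front right top [ 0.59   -0.0986  0.139 ]
shelf left foot [0.6356 0.1204 0.    ]
shelf right foot [ 0.5971 -0.0951  0.    ]
pan front left top [0.6298 0.0739 0.024 ]
pan front right top [ 0.6135 -0.0766  0.024 ]
tongue l [0.5832 0.0147 0.004 ]
tongue r [ 0.5824 -0.0101  0.004 ]
salt [ 0.5239 -0.4495  0.    ]
bar front top a [ 0.6007 -0.2694  0.034 ]
bar front top b [ 0.6    -0.2948  0.034 ]
plate bottom fix [ 0.4805 -0.2761 -0.    ]
mov bottom [ 0.4203 -0.2736  0.008 ]
shelf right foot [ 0.5998 -0.0943  0.    ]
shelf rt top [ 0.5923 -0.0959  0.139 ]
```

```bash
python3 - <<'E'
from cell import env, eyes, job
from h import *
s=eyes.camera("scene"); d=eyes.camera("side")
for n,p in (("tealR",(346.5,243)),("tealB",(231,255)),("tealC",(250.5,288)),("yellow",(207,243))): print(n,onz(s,*p,.109).round(3))
for n,p in (("tealR",(384,217)),("tealB",(283,274)),("tealC",(331,295)),("yellow",(245,277))): print(n,onz(d,*p,.109).round(3))
print("tape",onz(s,204,318,0.01).round(3),"scissors",onz(s,383,250,0).round(3), "mill", onz(s,408,158,0).round(3),"salt",onz(s,374,171,0).round(3),"candle",onz(s,283,166,0).round(3),"rackcorner",onz(s,331,168,0).round(3),onz(s,331,168,0).round(3))
print(R.from_quat(np.roll(env.observe()["tcp_rot"],-1)).as_matrix().round(3))
E
```

```text
tealR [ 0.312 -0.159  0.109]
tealB [0.465 0.105 0.109]
tealC [0.352 0.116 0.109]
yellow [0.536 0.137 0.109]
tealR [ 0.311 -0.155  0.109]
tealB [0.467 0.105 0.109]
tealC [0.354 0.124 0.109]
yellow [0.537 0.141 0.109]
tape [0.403 0.24  0.01 ] scissors [ 0.282 -0.275  0.   ] mill [ 0.501 -0.577  0.   ] salt [ 0.526 -0.451  0.   ] candle [ 0.722 -0.229  0.   ] rackcorner [ 0.621 -0.348  0.   ] [ 0.621 -0.348  0.   ]
[[-0.     0.893  0.45 ]
 [ 0.     0.45  -0.893]
 [-1.    -0.    -0.   ]]
```

Request:
{"name": "carry_out", "arguments": {"plan": [[-1.187, 0, 0, 30, 274, -184, 85], [-1.187, 0, 0, 30, 274, -184, 85], [-1.187, 0, 0, 30, 274, -184, 85], [-1.187, 0, 0, 30, 274, -184, 85], [-1.187, 0, 0, 30, 274, -184, 85], [-1.187, 0, 0, 30, 274, -184, 85], [-1.187, 0, 0, 30, 274, -184, 85], [-1.187, 0, 0, 30, 274, -184, 85]]}}

```text
clock: 1.35
eef_pos: [0.4544, -0.2928, 0.2013]
tcp_rot: [0.707, -0.029, 0.707, 0.029]
contact_force: [-0.4, -0.3, -0.0]
grip_width: 0.994
```

```bash
python3 - <<'E'
from cell import env, eyes, job
from h import *
o=env.observe(); print(o["clock"],o["eef_pos"],o["joint_pos"].round(3)); print(R.from_quat(np.roll(o["tcp_rot"],-1)).as_matrix().round(3))
for n in ("wrist","scene"):
    c=eyes.camera(n); cv2.imwrite(f"pics/{n}1.png",c["pixels"])
    import pickle; pickle.dump(c,open(f"{n}1.pkl","wb"))
E
```

```text
1.35 [ 0.45441146 -0.29277397  0.20129873] [ 0.769  0.412 -0.354  1.842  0.176  0.918  0.417]
[[-0.    -0.082  0.997]
 [-0.     0.997  0.082]
 [-1.    -0.    -0.   ]]
```

View pics/wrist1.png

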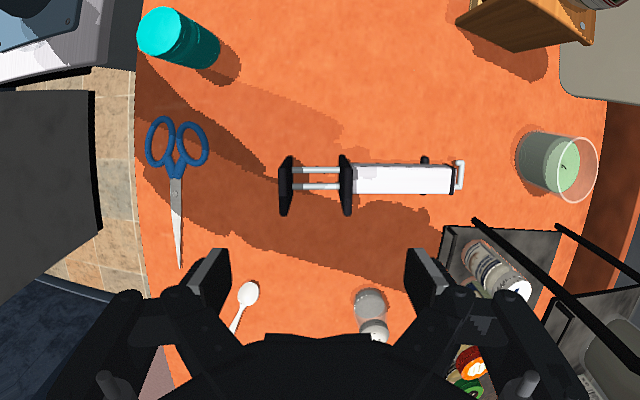

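```bash
python3 - <<'E'
import cv2
from h import *
crop(cv2.imread("pics/wrist1.png"),275,140,475,225,4,"w1.png")
E
```

```text
(no output)
```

View pics/w1.png

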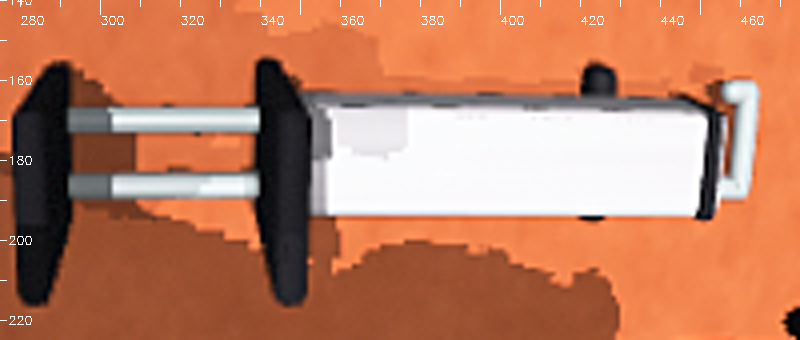

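```bash
python3 - <<'E'
import pickle
from h import *
c=pickle.load(open("wrist1.pkl","rb"))
print("cam",ray(c,317,198,True))
W=lambda x,y:(275+(x+.5)/4-.5,140+(y+.5)/4-.5)
def z(n,x,y,h): p=onz(c,*W(x,y),h,True); print(n,p.round(4)); return p
a=z("barT +y front",690,106,.034);b=z("barT +y rear",330,107,.034)
e=z("barT -y front",700,215,.034);f=z("barT -y rear",320,214,.034)
print(np.degrees(np.arctan2((a-b)[1],(a-b)[0])),np.degrees(np.arctan2((e-f)[1],(e-f)[0])))
z("capfront +y",718,113,.034);z("capfront -y",713,217,.034)
z("hook crossbar mid",745,140,.022)
for n,x,y in (("fix top -y rear",275,303),("fix top -y front",303,303),("fix top +y r",258,62),("mov -y rear",18,303),("mov -y front",50,303)): z(n,x,y,.082)
E
```

```text
cam (array([ 0.44896204, -0.22277733,  0.34220926]), array([ 0.02198019, -0.28099852, -0.95945646]))
barT +y front [ 0.5921 -0.266   0.034 ]
barT +y rear [ 0.4939 -0.2763  0.034 ]
barT -y front [ 0.601  -0.2957  0.034 ]
barT -y rear [ 0.4945 -0.3046  0.034 ]
5.9834826612762 4.762494266921163
capfront +y [ 0.6009 -0.267   0.034 ]
capfront -y [ 0.6051 -0.2959  0.034 ]
hook crossbar mid [ 0.617  -0.2754  0.022 ]
fix top -y rear [ 0.4797 -0.3132  0.082 ]
fix top -y front [ 0.486  -0.3127  0.082 ]
fix top +y r [ 0.4705 -0.2597  0.082 ]
mov -y rear [ 0.4224 -0.318   0.082 ]
mov -y front [ 0.4296 -0.3173  0.082 ]
```

Request:
{"name": "carry_out", "arguments": {"plan": [[-0.012, 0, 0, 60, -2, -3, 85], [-0.012, 0, 0, 120, -2, -3, 85], [-0.012, 0, 0, 150, -2, -3, 85], [-0.012, 0, 0, 164, -2, -3, 85], [-0.012, 0, 0, 164, -2, -3, 85]]}}

```text
clock: 2.08
eef_pos: [0.4515, -0.2952, 0.0372]
tcp_rot: [0.706, -0.033, 0.707, 0.033]
contact_force: [-0.1, -0.0, 0.8]
grip_width: 0.996
```

```bash
cat > look.py <<'E'
import sys
from cell import env, eyes, job
from h import *
import pickle
o=env.observe(); print(o["clock"],o["eef_pos"].round(4),o["grip_width"],o["contact_force"].round(2),o["joint_pos"].round(3)); Rm=R.from_quat(np.roll(o["tcp_rot"],-1)).as_matrix();print(Rm.round(3), "yaw z",np.degrees(np.arctan2(Rm[1,2],Rm[0,2])).round(2))
k=sys.argv[1]
for n in sys.argv[2:]:
    c=eyes.camera(n); cv2.imwrite(f"pics/{n}{k}.png",c["pixels"]); pickle.dump(c,open(f"{n}{k}.pkl","wb"))
E
python3 look.py 2 wrist side
```

```text
2.075 [ 0.4515 -0.2952  0.0372] 0.9964538268035968 [-0.08 -0.02  0.83] [ 0.707  0.661 -0.273  1.93   0.303  0.591  0.329]
[[-0.001 -0.094  0.996]
 [ 0.     0.996  0.094]
 [-1.     0.    -0.001]] yaw z 5.4
```

View pics/wrist2.png

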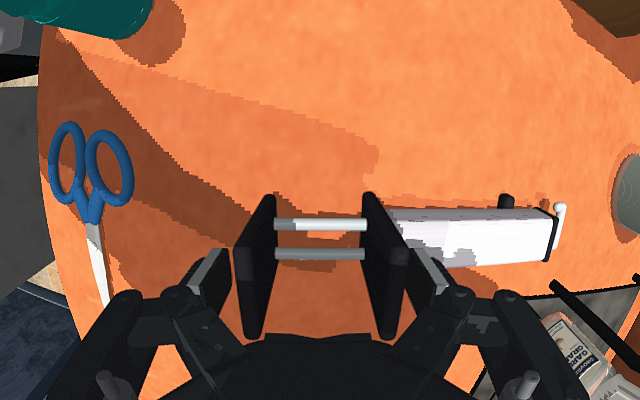

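View pics/side2.png

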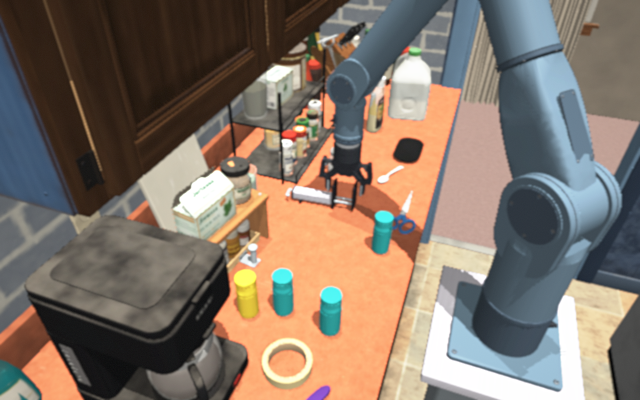

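Request:
{"name": "carry_out", "arguments": {"plan": [[0, 0, 0, 0, 0, 0, 30], [0, 0, 0, 0, 0, 0, 30], [0, 0, 0, 0, 0, 0, 30], [0, 0, 0, 0, 0, 0, 30], [0, 0, 0, 0, 0, 0, 30], [0, 0, 0, 0, 0, 0, 30], [0, 0, 0, 0, 0, 0, 30], [0, 0, 0, 0, 0, 0, 30]], "squeeze": 50}}

```text
clock: 3.18
eef_pos: [0.463, -0.2959, 0.0428]
tcp_rot: [0.714, -0.037, 0.699, 0.032]
contact_force: [10.8, 3.4, 18.5]
grip_width: 0.437
```

```bash
python3 look.py 3 wrist side
```

```text
3.175 [ 0.463  -0.2959  0.0428] 0.4366567951627493 [10.85  3.36 18.47] [ 0.705  0.655 -0.28   1.921  0.301  0.584  0.329]
[[ 0.021 -0.098  0.995]
 [-0.005  0.995  0.098]
 [-1.    -0.007  0.02 ]] yaw z 5.61
```

View pics/wrist3.png

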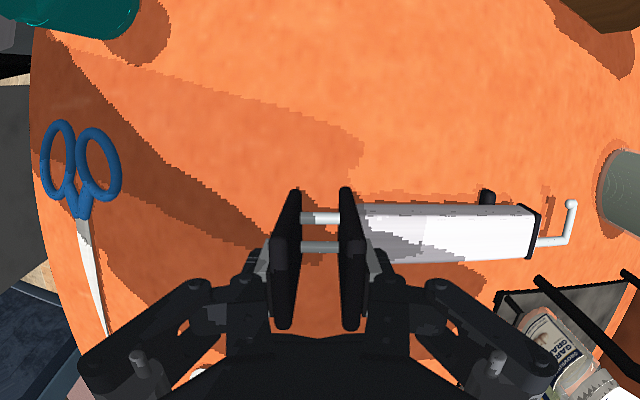

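Request:
{"name": "carry_out", "arguments": {"plan": [[0, 0, 0, -3, 0, 6, 30], [0, 0, 0, -6, 0, 11, 30], [0, 0, 0, -6, 0, 11, 30], [0, 0, 0, -6, 0, 11, 30]]}}

```text
clock: 3.78
eef_pos: [0.4624, -0.2939, 0.0434]
tcp_rot: [0.706, -0.034, 0.706, 0.034]
contact_force: [-0.1, 1.7, 4.5]
grip_width: 0.443
```

```bash
python3 look.py 4 wrist side scene; python3 - <<'E'
import cv2
from h import *
crop(cv2.imread("pics/wrist4.png"),240,170,600,340,2,"w4.png")
crop(cv2.imread("pics/side4.png"),260,140,400,240,5,"d4.png")
E
```

```text
3.775 [ 0.4624 -0.2939  0.0434] 0.4427485441253266 [-0.06  1.69  4.52] [ 0.697  0.66  -0.278  1.908  0.297  0.614  0.325]
[[-0.    -0.095  0.995]
 [ 0.     0.995  0.095]
 [-1.     0.    -0.   ]] yaw z 5.44
```

View pics/w4.png

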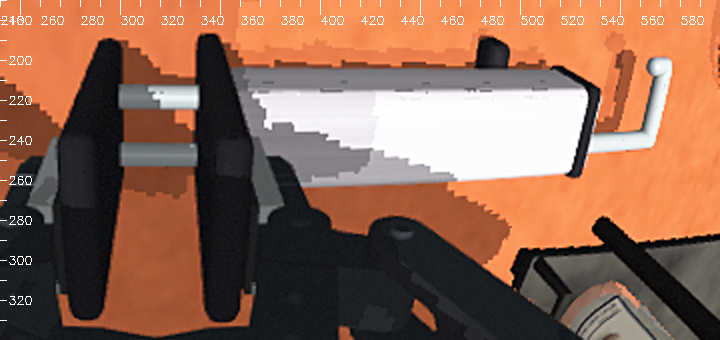

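View pics/d4.png

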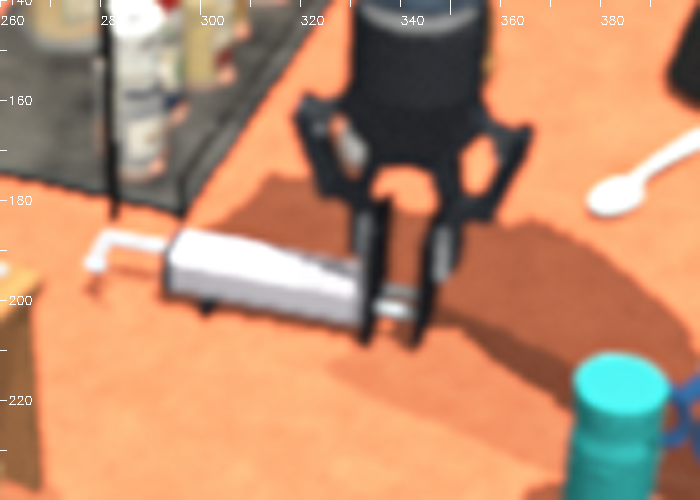

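```bash
python3 - <<'E'
import pickle,cv2
from h import *
crop(cv2.imread("pics/scene4.png"),290,160,370,220,8,"s4.png")
crop(cv2.imread("pics/side4.png"),270,180,350,215,10,"d4b.png")
E
```

```text
(no output)
```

View pics/s4.png

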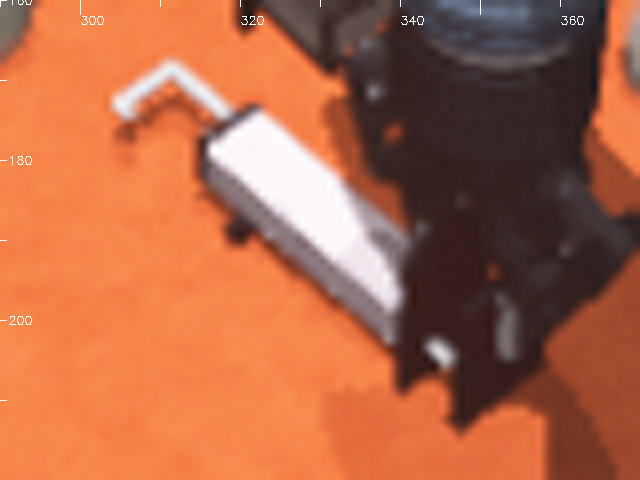

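View pics/d4b.png

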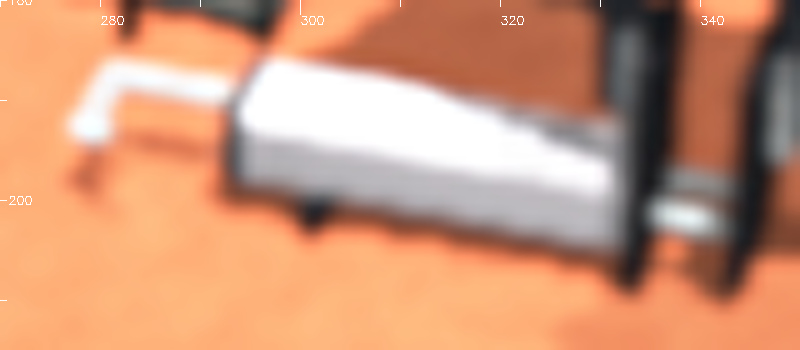

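```bash
python3 - <<'E'
import pickle
from h import *
s,d,w=[pickle.load(open(f"{n}4.pkl","rb")) for n in("scene","side","wrist")]
for n,a,b,c in (("corner",(311.9,168.3),(281.8,187),(568,238)),("lip",(305.4,173),(278.8,192.8),(570,203)),("cap+y top",(315.6,177.7),(293.6,193.5),(539.5,217)),("foot+y",(319.5,188.5),(301,201),None)):
    r=[ray(s,*a),ray(d,*b)]
    print(n,tri(r)[0].round(4),np.round(tri(r)[1],4))
    if c:
        r.append(ray(w,*c,True)); print("  3:",tri(r)[0].round(4),np.round(tri(r)[1],4)); r=r[1:];print("  sw:",tri(r)[0].round(4),np.round(tri(r)[1],4))
E
```

```text
corner [ 0.6407 -0.2859  0.0246] [0.001 0.001]
  3: [ 0.6383 -0.2817  0.0299] [0.0026 0.0013 0.002 ]
  sw: [ 0.6394 -0.2808  0.0303] [0.0009 0.0009]
lip [ 0.6385 -0.2586  0.0228] [0.001 0.001]
  3: [ 0.6379 -0.2575  0.0241] [0.0012 0.0009 0.0004]
  sw: [ 0.6386 -0.2574  0.0243] [0.0002 0.0002]
cap+y top [ 0.5986 -0.2703  0.0251] [0.0017 0.0017]
  3: [ 0.5973 -0.2667  0.0312] [0.0017 0.0041 0.0043]
  sw: [ 0.5975 -0.2656  0.0316] [0.0041 0.0041]
foot+y [ 0.5711 -0.2637  0.0073] [0.0011 0.0011]
```

Request:
{"name": "carry_out", "arguments": {"plan": [[0, 0, 0, -2, 5, -4, 30], [0.02, 0, 0, -2, 25, -12, 30], [0.05, 0, 0, -2, 48, -18, 30], [0.09, 0, 0, -2, 72, -24, 30], [0.13, 0, 0, -2, 96, -30, 30], [0.165, 0, 0, -2, 120, -35, 30], [0.19, 0, 0, -2, 142, -39, 30], [0.199, 0, 0, -2, 158, -39, 30]]}}

```text
clock: 4.92
eef_pos: [0.4066, -0.1395, 0.0448]
tcp_rot: [0.705, 0.037, 0.707, -0.037]
contact_force: [0.1, -0.2, -2.6]
grip_width: 0.435
```

```bash
python3 look.py 5 wrist side scene
```

```text
4.925 [ 0.4066 -0.1395  0.0448] 0.43547000546977765 [ 0.15 -0.22 -2.63] [ 0.404  0.522 -0.213  2.201  0.249  0.444 -0.112]
[[-0.003  0.104  0.995]
 [ 0.     0.995 -0.104]
 [-1.     0.    -0.003]] yaw z -5.98
```

View pics/wrist5.png

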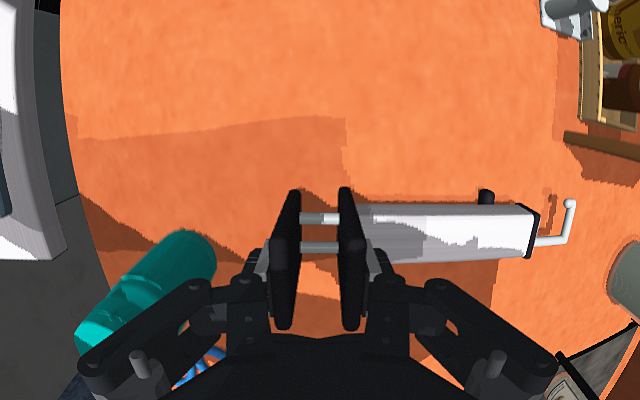

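View pics/side5.png

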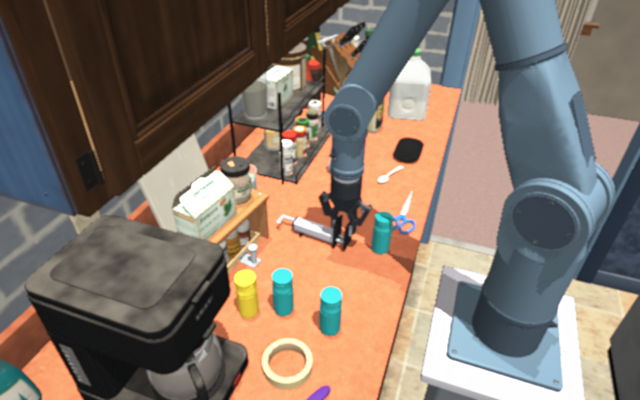

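View pics/scene5.png

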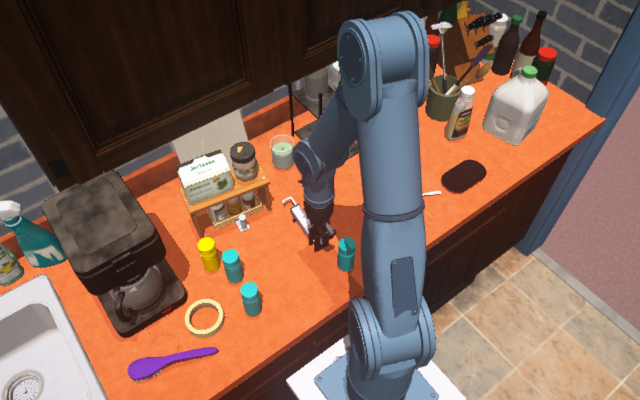

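```bash
python3 - <<'E'
import pickle,cv2
from h import *
w=pickle.load(open("wrist5.pkl","rb"))
crop(w["pixels"],520,0,640,250,3,"w5.png")
for p in ((567,132),(565,147)): print(onz(w,*p,0,True).round(4))
for p,z in (((568,203),.022),((564,240),.022)): print("hook",onz(w,*p,z,True).round(4))
E
```

```text
[ 0.603  -0.0913  0.    ]
[ 0.6012 -0.1029  0.    ]
hook [ 0.5877 -0.1396  0.022 ]
hook [ 0.59   -0.1691  0.022 ]
```

View pics/w5.png

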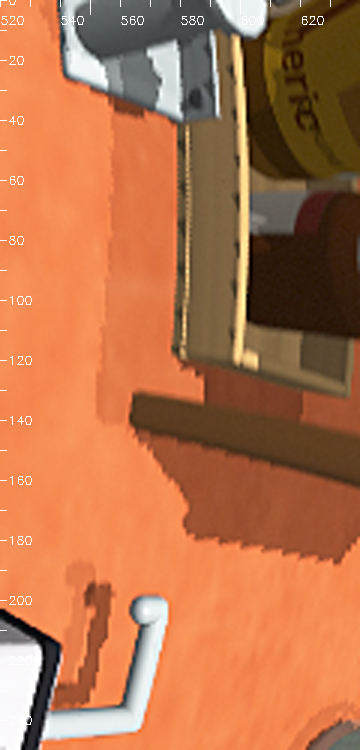

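Request:
{"name": "carry_out", "arguments": {"plan": [[0, 0, 0, 0, 20, -2, 30], [0, 0, 0, 0, 42, -5, 30], [0, 0, 0, 0, 64, -7, 30], [0, 0, 0, 0, 84, -9, 30], [0, 0, 0, 0, 84, -9, 30]]}}

```text
clock: 5.7
eef_pos: [0.4085, -0.0556, 0.0452]
tcp_rot: [0.706, 0.036, 0.706, -0.036]
contact_force: [1.3, -0.5, -2.3]
grip_width: 0.435
```

```bash
python3 look.py 6 wrist side scene; python3 -c "
import cv2
from h import *
crop(cv2.imread('pics/wrist6.png'),440,80,640,280,3,'w6.png')"
```

```text
5.7 [ 0.4085 -0.0556  0.0452] 0.43487315219090944 [ 1.31 -0.49 -2.25] [ 0.197  0.501 -0.202  2.245  0.241  0.415 -0.304]
[[-0.     0.102  0.995]
 [ 0.     0.995 -0.102]
 [-1.     0.    -0.   ]] yaw z -5.85
```

View pics/w6.png

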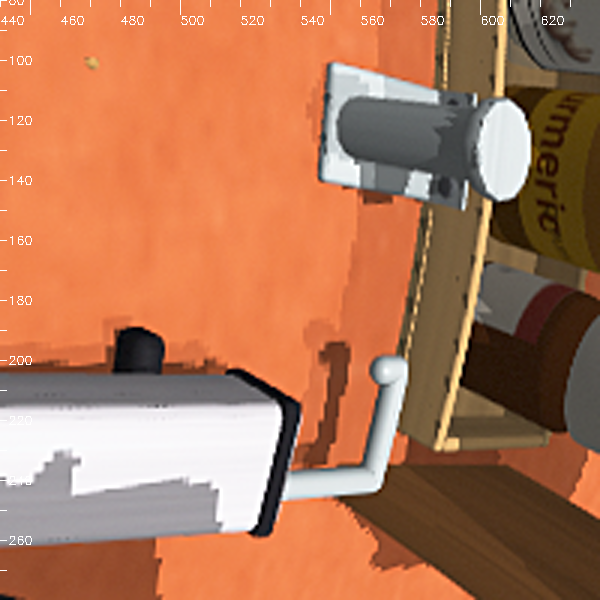

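```bash
python3 - <<'E'
import pickle
from h import *
w=pickle.load(open("wrist6.pkl","rb"));s=pickle.load(open("scene6.pkl","rb"))
P=lambda x,y:(440+(x+.5)/3-.5,80+(y+.5)/3-.5)
q=lambda n,x,y,z:print(n,onz(w,*P(x,y),z,True).round(4))
q("cap",501,150,.055); q("post left base",338,122,.004);q("tongue near L",331,64,.004);q("tongue near R",320,180,.004)
q("tongue far R",463,208,.004)
q("pan front top R",437,447,.024);q("pan front top L",502,0,.024);q("pan bottom R",400,440,.0)
q("lip ball",388,370,.022);q("rod y edge",375,482,.022);q("hook mid outer",402,420,.022)
q("mouth cap top +y",300,405,.034);q("mouth cap -y",270,535,.034)
q("panel",345,503,0)
E
```

```text
cap [0.5888 0.0008 0.055 ]
post left base [0.5849 0.0018 0.004 ]
tongue near L [0.5828 0.0158 0.004 ]
tongue near R [ 0.5787 -0.0122  0.004 ]
tongue far R [ 0.638  -0.0205  0.004 ]
pan front top R [ 0.6152 -0.0788  0.024 ]
pan front top L [0.631 0.035 0.024]
pan bottom R [ 0.6256 -0.0874  0.    ]
lip ball [ 0.5916 -0.0559  0.022 ]
rod y edge [ 0.5937 -0.0858  0.022 ]
hook mid outer [ 0.6002 -0.0699  0.022 ]
mouth cap top +y [ 0.5511 -0.0555  0.034 ]
mouth cap -y [ 0.5481 -0.086   0.034 ]
panel [ 0.6059 -0.1037  0.    ]
```

```bash
python3 -c "
import cv2
from h import *
crop(cv2.imread('pics/side6.png'),230,200,350,280,6,'d6.png')
crop(cv2.imread('pics/scene6.png'),220,180,340,260,6,'s6.png')"
```

```text
(no output)
```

View pics/d6.png

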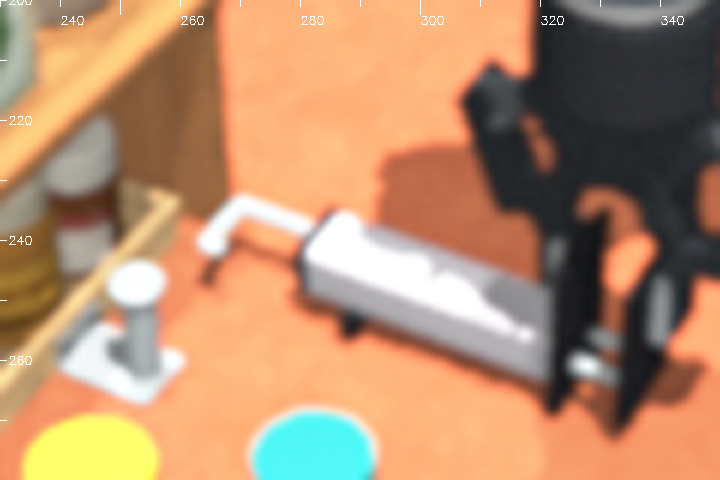

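View pics/s6.png

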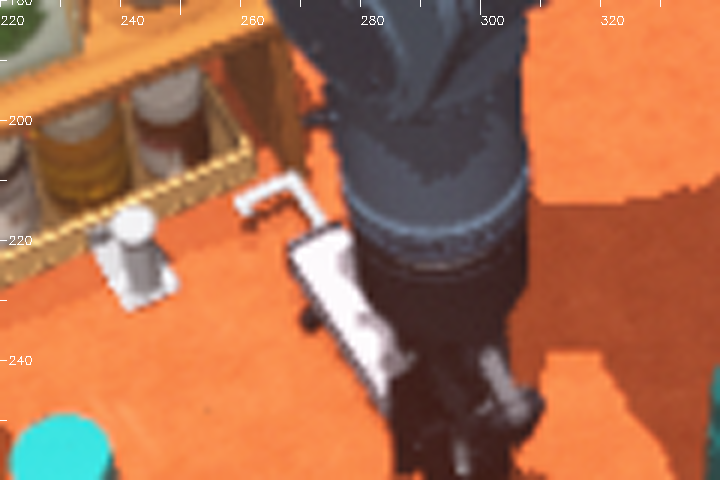

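```bash
python3 - <<'E'
import pickle
from h import *
s,d,w=[pickle.load(open(f"{n}6.pkl","rb")) for n in("scene","side","wrist")]
S=lambda x,y:(220+(x+.5)/6-.5,180+(y+.5)/6-.5)
D=lambda x,y:(230+(x+.5)/6-.5,200+(y+.5)/6-.5)
W=lambda x,y:(440+(x+.5)/3-.5,80+(y+.5)/3-.5)
for n,a,b,c in (("lip",(241,206),(211,243),(388,370)),("corner",(296,178),(241,206),(380,478)),("mouth cap +y top",(292,246),(303,255),(299,405)),("post cap",(137,222),(136,281),(501,150)),("panR",(250,152),(178,202),(437,447)),("foot +y bot",(312,325),(350,335),None)):
    r=[ray(s,*S(*a)),ray(d,*D(*b))]; print(n,"sd",tri(r)[0].round(4),np.round(tri(r)[1],4))
    if c: 
        k=ray(w,*W(*c),True); print("   dw",tri([r[1],k])[0].round(4),np.round(tri([r[1],k])[1],4)); print("   sdw",tri(r+[k])[0].round(4),np.round(tri(r+[k])[1],4))
E
```

```text
lip sd [ 0.5871 -0.0538  0.0287] [0.0013 0.0013]
   dw [ 0.5884 -0.055   0.0267] [0.0015 0.0015]
   sdw [ 0.5875 -0.0543  0.0272] [0.0008 0.0019 0.0011]
corner sd [ 0.5894 -0.0874  0.0215] [0.0008 0.0008]
   dw [ 0.586  -0.0796  0.0303] [0.0004 0.0004]
   sdw [ 0.5873 -0.0832  0.0269] [0.0031 0.0006 0.0027]
mouth cap +y top sd [ 0.5479 -0.0589  0.0318] [0.0002 0.0002]
   dw [ 0.5449 -0.0523  0.0394] [0.0009 0.0009]
   sdw [ 0.5465 -0.0556  0.0361] [0.0023 0.001  0.0024]
post cap sd [ 0.5947 -0.0013  0.0506] [0.0013 0.0013]
   dw [ 5.946e-01 -1.000e-04  5.170e-02] [0.001 0.001]
   sdw [ 5.939e-01 -3.000e-04  5.160e-02] [0.0012 0.0015 0.0008]
panR sd [ 0.6143 -0.0766  0.0251] [0.0006 0.0006]
   dw [ 0.6161 -0.0792  0.0231] [0.0001 0.0001]
   sdw [ 0.6148 -0.0776  0.0243] [0.001  0.0005 0.0009]
foot +y bot sd [ 5.237e-01 -5.130e-02 -4.000e-04] [0.0005 0.0005]
```

Request:
{"name": "carry_out", "arguments": {"plan": [[0.02, 0, 0, 0, 20, 4, 30], [0.037, 0, 0, 0, 34, 11, 30], [0.037, 0, 0, 0, 40, 20, 30], [0.037, 0, 0, 0, 40, 20, 30]]}}

```text
clock: 6.35
eef_pos: [0.4335, -0.0188, 0.0453]
tcp_rot: [0.706, 0.05, 0.705, -0.05]
contact_force: [-0.9, 0.5, -2.0]
grip_width: 0.438
```

```bash
python3 look.py 7 wrist side scene; python3 -c "
import cv2
from h import *
crop(cv2.imread('pics/wrist7.png'),440,130,640,280,4,'w7.png')
crop(cv2.imread('pics/side7.png'),230,200,350,280,6,'d7.png')
crop(cv2.imread('pics/scene7.png'),220,180,340,260,6,'s7.png')"
```

```text
6.35 [ 0.4335 -0.0188  0.0453] 0.4380821570688458 [-0.93  0.49 -1.99] [ 0.097  0.521 -0.189  2.195  0.221  0.441 -0.409]
[[ 0.001  0.141  0.99 ]
 [-0.     0.99  -0.141]
 [-1.    -0.     0.001]] yaw z -8.09
```

View pics/w7.png

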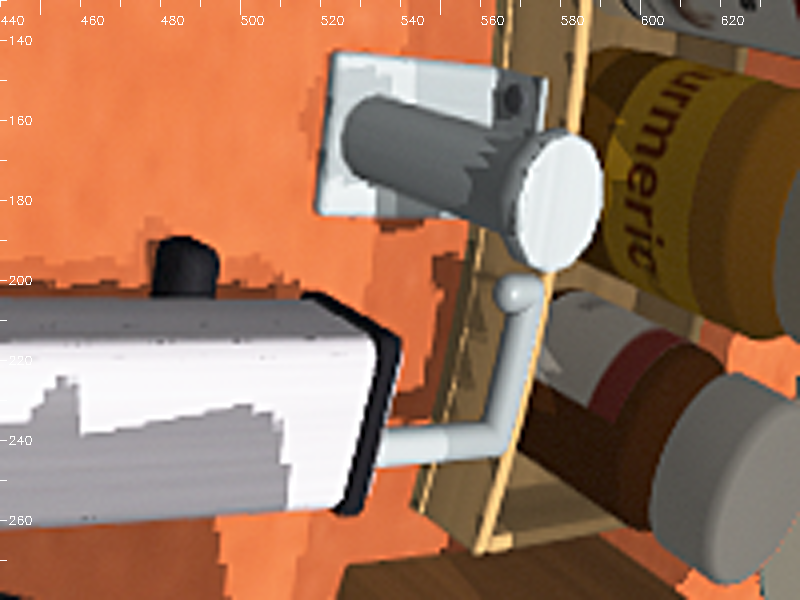

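View pics/d7.png

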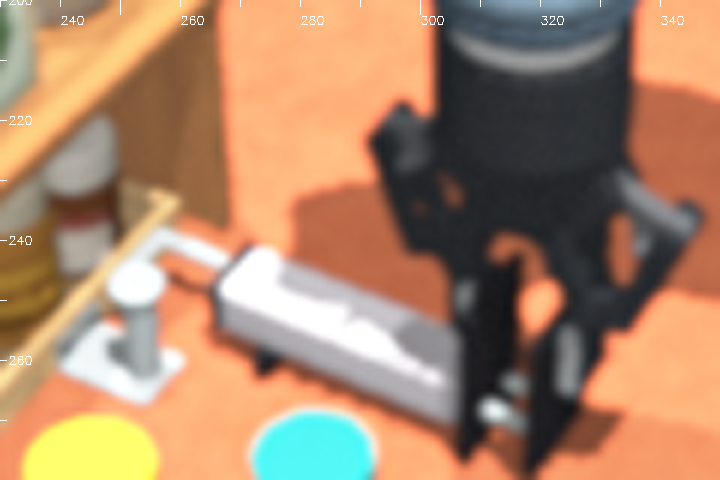

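View pics/s7.png

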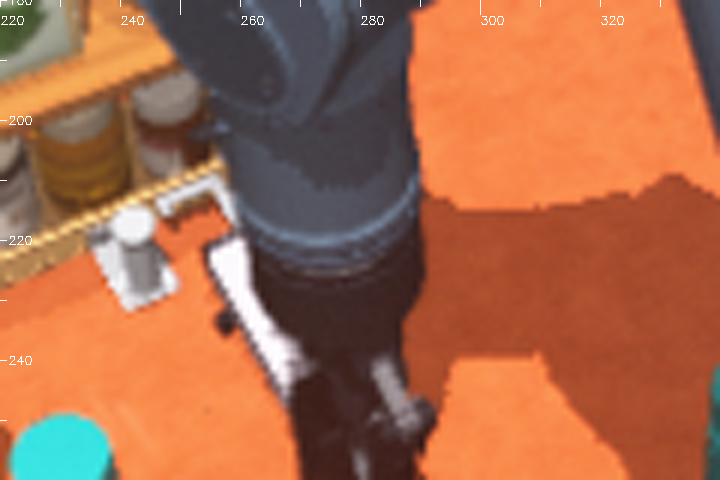

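```bash
python3 - <<'E'
import pickle
from h import *
s,d,w=[pickle.load(open(f"{n}7.pkl","rb")) for n in("scene","side","wrist")]
S=lambda x,y:(220+(x+.5)/6-.5,180+(y+.5)/6-.5)
D=lambda x,y:(230+(x+.5)/6-.5,200+(y+.5)/6-.5)
W=lambda x,y:(440+(x+.5)/4-.5,130+(y+.5)/4-.5)
X=np.array([.99,-.141]);Y=np.array([.141,.99]);T=np.array([.4335,-.0188])
def show(n,p,e): print(n,p.round(4),"puller-ish x,y",((p[:2]-T)@X-.011).round(4),((p[:2]-T)@Y).round(4),np.round(e,4))
for n,a,b,c in (("lip",(163,208),None,(516,294)),("corner",(213,178),(158,230),(505,443)),("mouth cap +y top",(208,247),(218,287),(399,345)),("post cap",(137,222),(136,281),(555,200)),("panR",None,(178,202),(480,551))):
    k=[]
    if a:k.append(ray(s,*S(*a)))
    if b:k.append(ray(d,*D(*b)))
    if c:k.append(ray(w,*W(*c),True))
    show(n,*tri(k))
for n,x,y,z in (("tongue L",332,52,.004),("tongue R",317,215,.004),("cap",555,200,.055),("pan front top",480,551,.024),("pan front top2",590,0,.024),("pan",545,300,.024),("lip",516,294,.022),("lip27",516,294,.027),("bar+y",399,345,.034)):
    show(n,onz(w,*W(x,y),z,True),0)
E
```

```text
lip [ 0.6041 -0.0206  0.0339] puller-ish x,y 0.1582 0.0223 [0.0003 0.0003]
corner [ 0.6103 -0.0516  0.0301] puller-ish x,y 0.1687 -0.0076 [0.0022 0.0019 0.0004]
mouth cap +y top [ 0.5701 -0.0232  0.0381] puller-ish x,y 0.1248 0.0149 [0.0019 0.0006 0.002 ]
post cap [ 5.942e-01 -4.000e-04  5.110e-02] puller-ish x,y 0.1455 0.0409 [0.0012 0.0016 0.0012]
panR [ 0.6156 -0.0783  0.0241] puller-ish x,y 0.1777 -0.0332 [0.0002 0.0002]
tongue L [0.5823 0.0172 0.004 ] puller-ish x,y 0.1312 0.0566 0
tongue R [ 0.5792 -0.0117  0.004 ] puller-ish x,y 0.1322 0.0276 0
cap [0.5891 0.0023 0.055 ] puller-ish x,y 0.14 0.0428 0
pan front top [ 0.6159 -0.0786  0.024 ] puller-ish x,y 0.178 -0.0335 0
pan front top2 [0.6315 0.0264 0.024 ] puller-ish x,y 0.1787 0.0726 0
pan [ 0.6232 -0.028   0.024 ] puller-ish x,y 0.1781 0.0177 0
lip [ 0.6166 -0.0264  0.022 ] puller-ish x,y 0.1713 0.0183 0
lip27 [ 0.6113 -0.0241  0.027 ] puller-ish x,y 0.1658 0.0198 0
bar+y [ 0.5762 -0.0252  0.034 ] puller-ish x,y 0.1312 0.0138 0
```

Request:
{"name": "carry_out", "arguments": {"plan": [[0, 0, 0, 1, 8, 0, 30], [0, 0, 0, 2, 18, 0, 30], [0, 0, 0, 2, 28, 0, 30], [0, 0, 0, 2, 36, 0, 30], [0, 0, 0, 2, 36, 0, 30]]}}

```text
clock: 7.12
eef_pos: [0.4379, 0.0189, 0.0434]
tcp_rot: [0.706, 0.049, 0.705, -0.049]
contact_force: [-0.8, 1.3, 1.8]
grip_width: 0.432
```

```bash
python3 look.py 8 wrist side scene; python3 -c "
import cv2
from h import *
crop(cv2.imread('pics/wrist8.png'),440,130,640,280,4,'w8.png')
crop(cv2.imread('pics/side8.png'),230,200,350,280,6,'d8.png')
crop(cv2.imread('pics/scene8.png'),200,180,320,260,6,'s8.png')"
```

```text
7.125 [0.4379 0.0189 0.0434] 0.4319899531834549 [-0.83  1.27  1.8 ] [ 0.009  0.53  -0.185  2.185  0.217  0.442 -0.486]
[[ 0.001  0.139  0.99 ]
 [ 0.001  0.99  -0.139]
 [-1.     0.001  0.001]] yaw z -7.96
```

View pics/w8.png

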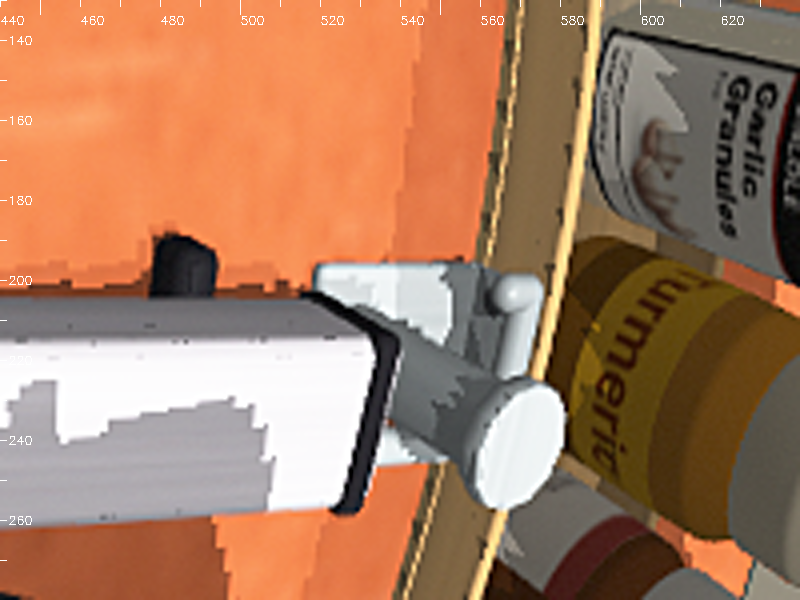

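View pics/d8.png

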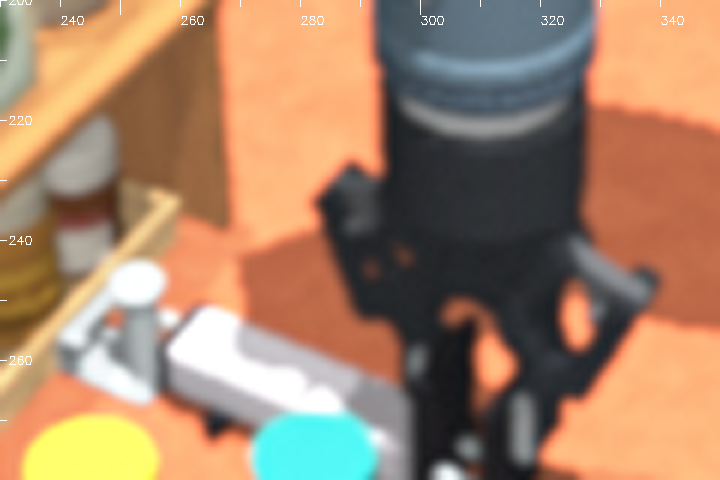

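View pics/s8.png

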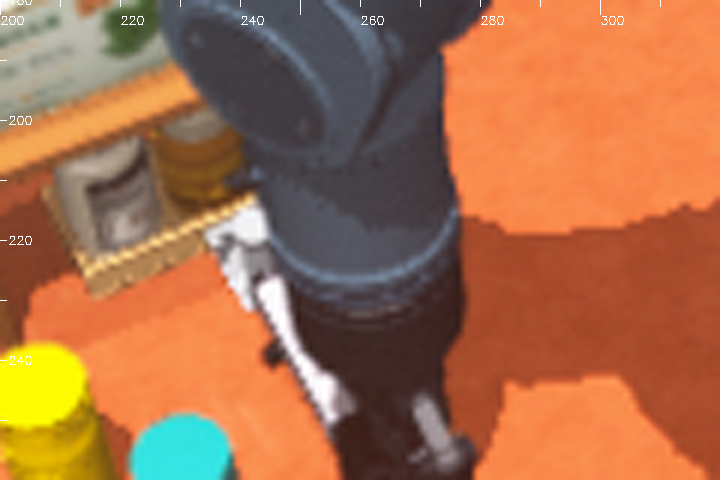

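```bash
python3 - <<'E'
import pickle
from h import *
s,d,w=[pickle.load(open(f"{n}8.pkl","rb")) for n in("scene","side","wrist")]
D=lambda x,y:(230+(x+.5)/6-.5,200+(y+.5)/6-.5)
W=lambda x,y:(440+(x+.5)/4-.5,130+(y+.5)/4-.5)
X=np.array([.99,-.139]);Y=np.array([.139,.99]);T=np.array([.4379,.0189])
def show(n,p,e): print(n,p.round(4),"puller-ish x,y",((p[:2]-T)@X-.011).round(4),((p[:2]-T)@Y).round(4),np.round(e,4))
show("cap",*tri([ray(d,*D(139,282)),ray(w,*W(515,444),True)]))
for n,x,y,z in (("tongue L",316,265,.004),("cap",515,444,.052),("pan",555,290,.024),("lip",514,294,.022),("lip27",514,294,.027),("bar+y",399,345,.034),("bar-y",360,513,.034)):
    show(n,onz(w,*W(x,y),z,True),0)
E
```

```text
cap [5.932e-01 5.000e-04 5.210e-02] puller-ish x,y 0.1453 0.0034 [0.001 0.001]
tongue L [0.5824 0.0179 0.004 ] puller-ish x,y 0.1322 0.0191 0
cap [0.5923 0.0015 0.052 ] puller-ish x,y 0.1442 0.0042 0
pan [0.6282 0.0127 0.024 ] puller-ish x,y 0.1782 0.0203 0
lip [0.6184 0.0128 0.022 ] puller-ish x,y 0.1685 0.019 0
lip27 [0.6131 0.0151 0.027 ] puller-ish x,y 0.163 0.0206 0
bar+y [0.579  0.0138 0.034 ] puller-ish x,y 0.1293 0.0146 0
bar-y [ 0.575  -0.0153  0.034 ] puller-ish x,y 0.1295 -0.0148 0
```

Request:
{"name": "carry_out", "arguments": {"plan": [[0, 0, 0, 1, -1, -1, 43], [0, 0, 0, 2, -1, -2, 48], [0, 0, 0, 3, -1, -3, 53], [0, 0, 0, 4, -1, -3, 58], [0, 0, 0, 4, -1, -3, 63], [0, 0, 0, 4, -1, -3, 70], [0, 0, 0, 4, -1, -3, 78], [0, 0, 0, 4, -1, -3, 85]]}}

```text
clock: 8.28
eef_pos: [0.4345, 0.0168, 0.0393]
tcp_rot: [0.705, 0.05, 0.705, -0.05]
contact_force: [-0.2, 0.3, 0.0]
grip_width: 0.999
```

```bash
cat > crops.sh <<'E'
python3 look.py $1 wrist side scene; python3 -c "
import cv2
from h import *
crop(cv2.imread('pics/wrist$1.png'),220,130,640,390,2,'w$1.png')
crop(cv2.imread('pics/side$1.png'),230,200,350,280,6,'d$1.png')
crop(cv2.imread('pics/scene$1.png'),200,180,320,260,6,'s$1.png')"
E
bash crops.sh 9
```

```text
8.275 [0.4345 0.0168 0.0393] 0.9985880079585315 [-0.19  0.33  0.03] [ 0.008  0.535 -0.18   2.194  0.221  0.429 -0.49 ]
[[-0.    0.14  0.99]
 [-0.    0.99 -0.14]
 [-1.   -0.   -0.  ]] yaw z -8.08
```

View pics/w9.png

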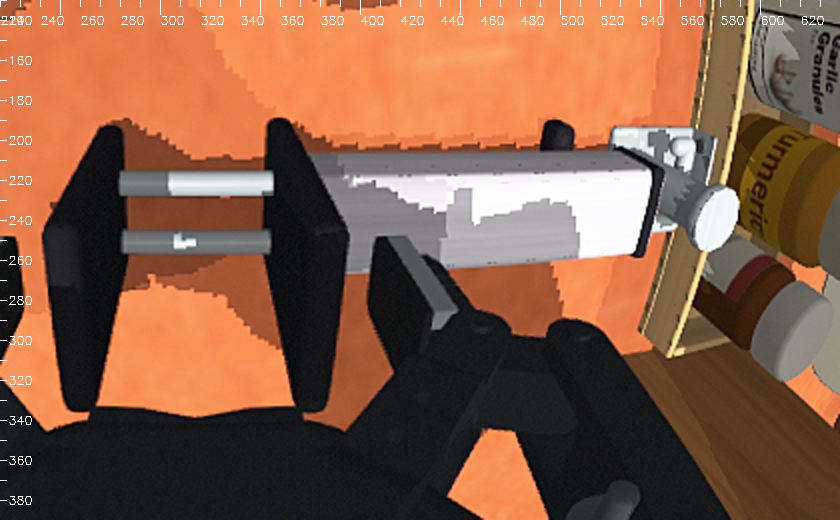

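View pics/d9.png

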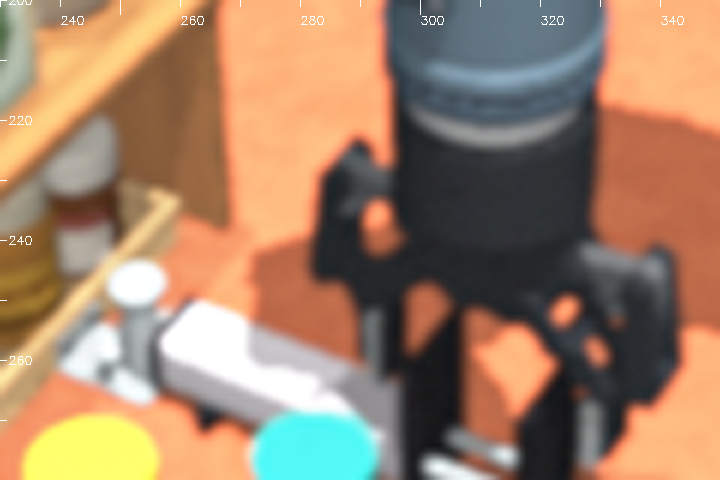

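Request:
{"name": "carry_out", "arguments": {"plan": [[0, 0, 0, -20, 0, 0, 85], [0, 0, 0, -50, 0, 0, 85], [0, 0, 0, -90, 0, 0, 85], [0, 0, 0, -130, 0, 0, 85], [0, 0, 0, -130, 0, 0, 85]]}}

```text
clock: 9.05
eef_pos: [0.4366, 0.0169, 0.1718]
tcp_rot: [0.707, 0.05, 0.703, -0.05]
contact_force: [0.5, -0.5, 0.2]
grip_width: 0.997
```

```bash
bash crops.sh 10
```

```text
9.05 [0.4366 0.0169 0.1718] 0.9966593709118091 [ 0.5  -0.48  0.24] [ 0.091  0.276 -0.268  2.123  0.107  0.749 -0.387]
[[ 0.006  0.141  0.99 ]
 [ 0.     0.99  -0.141]
 [-1.     0.001  0.006]] yaw z -8.1
```

View pics/w10.png

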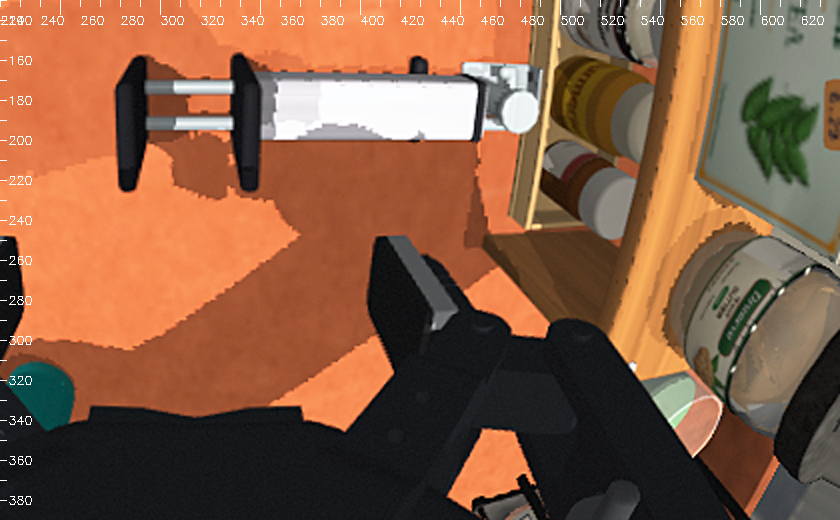

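View pics/d10.png

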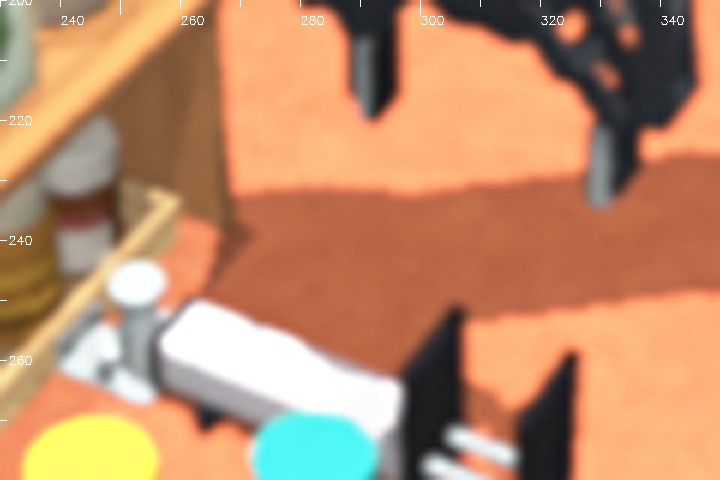

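```bash
python3 - <<'E'
import pickle,cv2
from h import *
w=pickle.load(open("wrist10.pkl","rb"))
crop(w["pixels"],270,150,500,235,3,"w10b.png")
E
```

```text
(no output)
```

View pics/w10b.png

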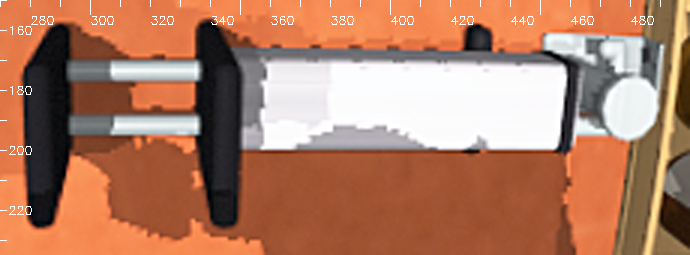

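```bash
python3 - <<'E'
import pickle,cv2
from h import *
w=pickle.load(open("wrist10.pkl","rb"))
P=lambda x,y:(270+(x+.5)/3-.5,150+(y+.5)/3-.5)
g=lambda n,x,y,z:(print(n,(p:=onz(w,*P(x,y),z,True)).round(4)),p)[1]
a=g("+y front",560,60,.034);b=g("+y rear",270,61,.034);c=g("-y front",560,150,.034);e=g("-y rear",250,150,.034)
print(np.degrees(np.arctan2(*(a-b)[1::-1])),np.degrees(np.arctan2(*(c-e)[1::-1])))
g("cap front +y",577,62,.034);g("cap front -y",568,152,.034)
g("fix rear -y",212,222,.082);g("mov rear -y",33,222,.082);g("cap post",629,105,.053);g("tongue L",545,38,.004);g("tongue R",568,138,.004)
g("panel front",572,150,0)
E
```

```text
+y front [0.5758 0.0148 0.034 ]
+y rear [0.4788 0.0266 0.034 ]
-y front [ 0.5752 -0.0162  0.034 ]
-y rear [ 0.4695 -0.0009  0.034 ]
-6.924891392143278 -8.238336461856075
cap front +y [0.5822 0.0134 0.034 ]
cap front -y [ 0.5783 -0.0174  0.034 ]
fix rear -y [ 0.4533 -0.0043  0.082 ]
mov rear -y [0.406  0.0024 0.082 ]
cap post [0.5919 0.0022 0.053 ]
tongue L [0.5839 0.0159 0.004 ]
tongue R [ 0.5925 -0.0231  0.004 ]
panel front [ 0.5961 -0.0295  0.    ]
```

Request:
{"name": "carry_out", "arguments": {"plan": [[-0.18, 0, 0, 0, 1, 10, 85], [-0.36, 0, 0, 0, 1, 30, 85], [-0.54, 0, 0, 0, 1, 50, 85], [-0.72, 0, 0, 0, 1, 65, 85], [-0.9, 0, 0, 10, 1, 78, 85], [-1.08, 0, 0, 15, 1, 78, 85], [-1.26, 0, 0, 20, 1, 78, 85], [-1.44, 0, 0, 30, 1, 78, 85]]}}

```text
clock: 10.2
eef_pos: [0.5109, 0.007, 0.1376]
tcp_rot: [0.561, -0.429, 0.562, 0.43]
contact_force: [0.6, -0.0, 0.2]
grip_width: 0.996
```

Request:
{"name": "carry_out", "arguments": {"plan": [[-0.14, 0, 0, 0, 0, 0, 85], [-0.14, 0, 0, 0, 0, 0, 85]]}}

```text
clock: 10.45
eef_pos: [0.5107, 0.0069, 0.1378]
tcp_rot: [0.532, -0.465, 0.533, 0.467]
contact_force: [-0.4, 0.1, 0.1]
grip_width: 0.994
```

```bash
python3 look.py 11 wrist side scene
```

```text
10.45 [0.5107 0.0069 0.1378] 0.994111588354119 [-0.36  0.14  0.09] [ 0.344  0.498 -0.561  1.951  0.362  0.795  1.017]
[[-0.003 -0.991  0.133]
 [ 0.001  0.133  0.991]
 [-1.     0.003  0.   ]] yaw z 82.38
```

View pics/wrist11.png

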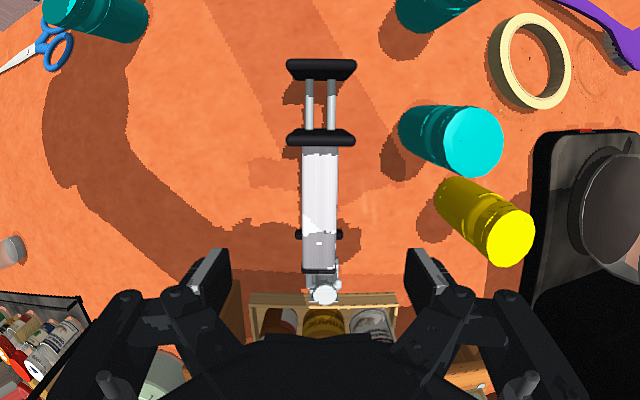

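View pics/side11.png

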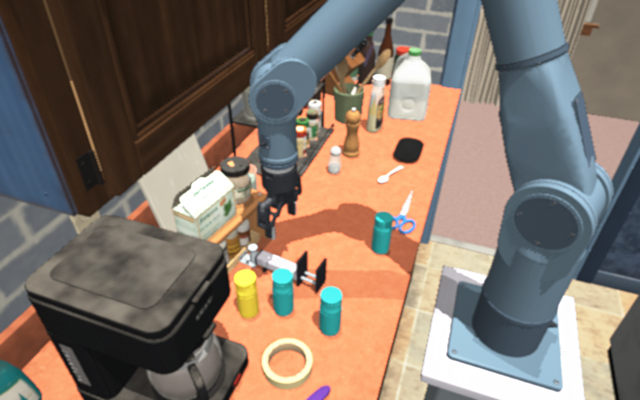

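```bash
python3 - <<'E'
import pickle,cv2
from h import *
w=pickle.load(open("wrist11.pkl","rb"))
g=lambda n,x,y,z:(print(n,(p:=onz(w,x,y,z,True)).round(4)),p)[1]
g("bar rearmid",319.5,160,.034);g("bar front mid",319,260,.034);g("bar L",303,230,.034);g("bar R",336.5,230,.034)
g("mouth top",319,270,.034);g("plate top rear",321,131,.082);g("plate top front",321,143,.082);g("cap",324,295,.053);g("mov rear",321,62,.082)
E
```

```text
bar rearmid [0.4799 0.0114 0.034 ]
bar front mid [ 0.568  -0.0006  0.034 ]
bar L [ 0.5376 -0.0104  0.034 ]
bar R [0.5414 0.0179 0.034 ]
mouth top [ 0.5781 -0.0019  0.034 ]
plate top rear [0.4538 0.0155 0.082 ]
plate top front [0.4614 0.0145 0.082 ]
cap [5.931e-01 4.000e-04 5.300e-02]
mov rear [0.41   0.0213 0.082 ]
```

Request:
{"name": "carry_out", "arguments": {"plan": [[0, 0, 0, 40, -3, 0, 85], [0, 0, 0, 80, -3, 0, 85], [0, 0, 0, 110, -3, 0, 85], [0, 0, 0, 131, -3, 0, 85], [0, 0, 0, 131, -3, 0, 85]]}}

```text
clock: 11.22
eef_pos: [0.5135, 0.0065, 0.0071]
tcp_rot: [0.531, -0.465, 0.533, 0.466]
contact_force: [-0.4, -0.3, -0.1]
grip_width: 0.996
```

```bash
python3 look.py 12 wrist side
```

```text
11.225 [0.5135 0.0065 0.0071] 0.9955208338336848 [-0.37 -0.31 -0.05] [ 0.227  0.716 -0.417  1.989  0.535  0.549  0.873]
[[-0.003 -0.991  0.132]
 [-0.     0.132  0.991]
 [-1.     0.003 -0.001]] yaw z 82.41
```

View pics/wrist12.png

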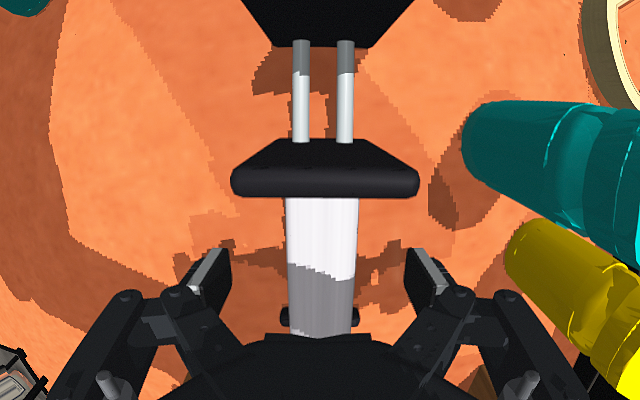

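View pics/side12.png

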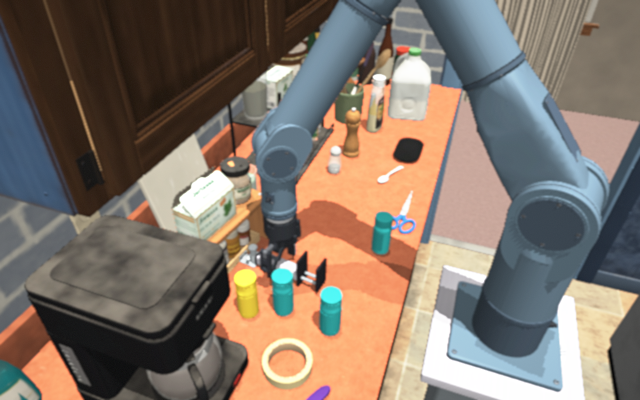

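Request:
{"name": "carry_out", "arguments": {"plan": [[0, 0, 0, 0, 0, 0, 60], [0, 0, 0, 0, 0, 0, 40], [0, 0, 0, 0, 0, 0, 20], [0, 0, 0, 0, 0, 0, 20], [0, 0, 0, 0, 0, 0, 20], [0, 0, 0, 0, 0, 0, 20], [0, 0, 0, 0, 0, 0, 20]], "squeeze": 30}}

```text
clock: 12.2
eef_pos: [0.5152, 0.0067, 0.0087]
tcp_rot: [0.532, -0.466, 0.532, 0.466]
contact_force: [0.2, -0.1, 5.0]
grip_width: 0.34
```

Request:
{"name": "carry_out", "arguments": {"plan": [[0, 0, 0, -1, 0, 0, 20], [0, 0, 0, -2, 3, 0, 20], [0, 0, 0, -2, 9, 0, 20], [0, 0, 0, -2, 17, 0, 20], [0, 0, 0, -2, 25, 0, 20], [0, 0, 0, -2, 33, 0, 20], [0, 0, 0, -2, 39, 0, 20], [0, 0, 0, -2, 42, 0, 20]]}}

```text
clock: 13.2
eef_pos: [0.4727, 0.0121, 0.0103]
tcp_rot: [0.532, -0.466, 0.532, 0.466]
contact_force: [1.5, -0.6, -6.0]
grip_width: 0.343
```

```bash
python3 look.py 13 wrist side scene
```

```text
13.2 [0.4727 0.0121 0.0103] 0.3429071090696562 [ 1.53 -0.59 -6.05] [ 0.209  0.666 -0.407  2.093  0.55   0.487  0.825]
[[-0.    -0.991  0.131]
 [-0.     0.131  0.991]
 [-1.     0.    -0.   ]] yaw z 82.46
```

View pics/side13.png

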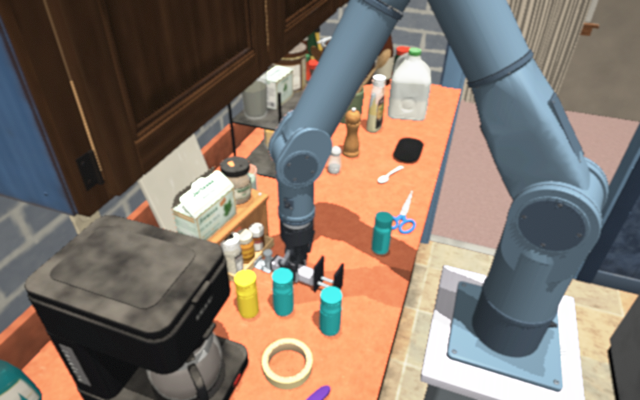

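View pics/scene13.png

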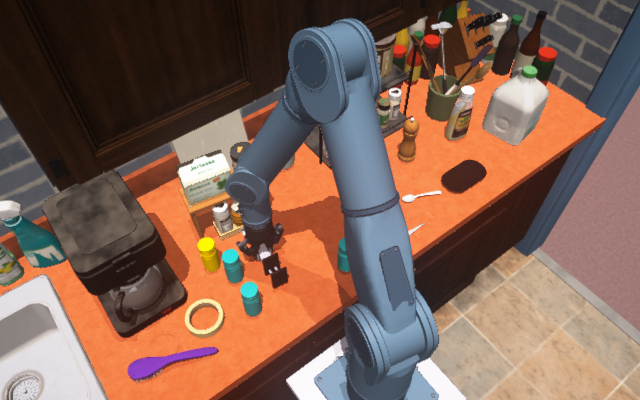

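Request:
{"name": "carry_out", "arguments": {"plan": [[0, 0, 0, 1, 2, 0, 20], [0, 0, 0, 2, 8, 0, 20], [0, 0, 0, 2, 16, -1, 20], [0, 0, 0, 2, 24, -1, 20], [0, 0, 0, 2, 32, -2, 20], [0, 0, 0, 2, 40, -2, 20], [0, 0, 0, 2, 48, -3, 20], [0, 0, 0, 2, 53, -3, 20]]}}

```text
clock: 14.35
eef_pos: [0.4207, 0.0161, 0.0087]
tcp_rot: [0.532, -0.466, 0.531, 0.466]
contact_force: [5.0, -0.1, 2.4]
grip_width: 0.347
```

Request:
{"name": "carry_out", "arguments": {"plan": [[0, 0, 0, 0, 2, 0, 20], [0, 0, 0, 0, 3, 0, 20], [0, 0, 0, 0, 3, 0, 20]]}}

```text
clock: 14.72
eef_pos: [0.418, 0.0165, 0.0087]
tcp_rot: [0.532, -0.466, 0.531, 0.466]
contact_force: [4.3, -0.9, 3.6]
grip_width: 0.345
```

```bash
bash crops.sh 14
```

```text
14.725 [0.418  0.0165 0.0087] 0.3454478307161378 [ 4.28 -0.93  3.59] [ 0.165  0.614 -0.372  2.227  0.583  0.39   0.749]
[[ 0.002 -0.991  0.131]
 [ 0.     0.131  0.991]
 [-1.    -0.002  0.   ]] yaw z 82.45
```

View pics/d14.png

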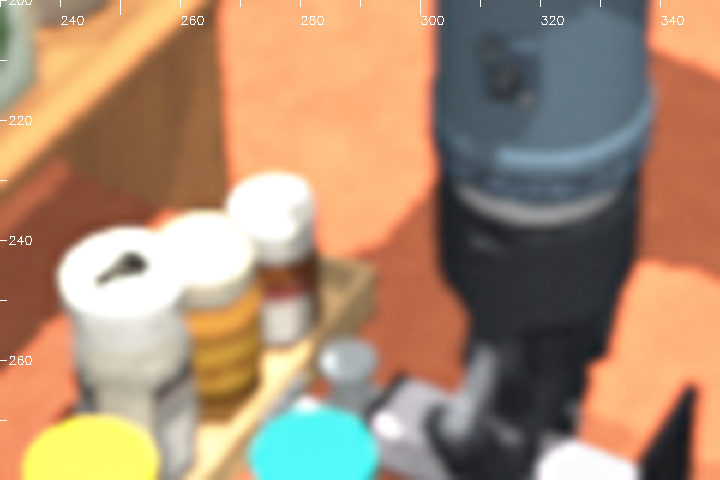

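View pics/s14.png

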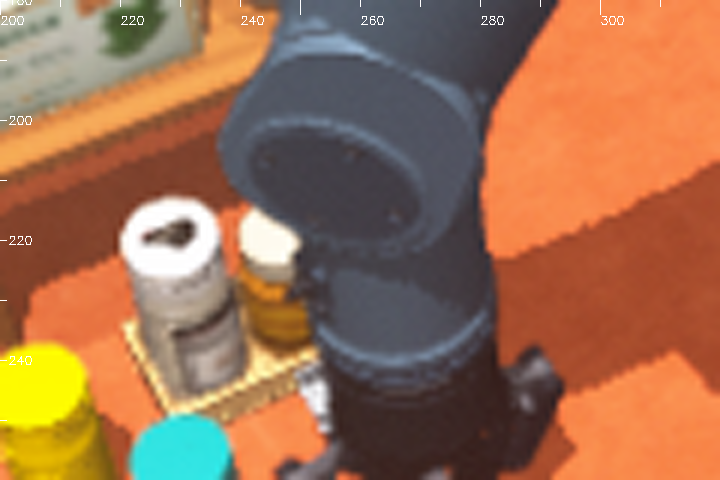

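View pics/wrist14.png

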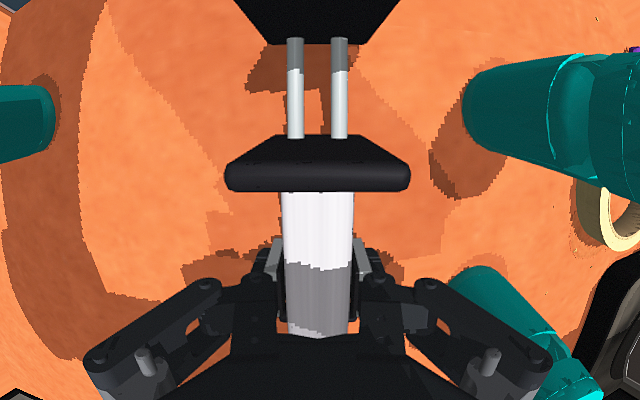

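```bash
python3 - <<'E'
import pickle
from h import *
s,d=[pickle.load(open(f"{n}14.pkl","rb")) for n in("scene","side")]
D=lambda x,y:(230+(x+.5)/6-.5,200+(y+.5)/6-.5)
S=lambda x,y:(200+(x+.5)/6-.5,180+(y+.5)/6-.5)
a=np.array([.602,-.1]);b=np.array([.6356,.1204]);X=np.array([(b-a)[1],-(b-a)[0]]);X/=np.linalg.norm(X);print(X)
for n,p in (("rearR",onz(d,*D(374,268),.024)),("rearL",onz(s,*S(126,322),.024)),("frontL",onz(s,*S(172,418),.024)),("postcap",onz(d,*D(349,358),.053))): print(n,p.round(4),"shelf x",((p[:2]-a)@X).round(4))
E
```

```text
[ 0.98857819 -0.15070884]
rearR [ 0.52   -0.0695  0.024 ] shelf x -0.0856
rearL [0.599  0.0734 0.024 ] shelf x -0.0291
frontL [0.5384 0.0838 0.024 ] shelf x -0.0906
postcap [0.4972 0.01   0.053 ] shelf x -0.1201
```

Request:
{"name": "carry_out", "arguments": {"plan": [[0, 0, 0, -1, -2, 0, 20], [0, 0, 0, -1, -2, 0, 32], [0, 0, 0, -1, -2, 0, 40], [0, 0, 0, -1, -2, 0, 55], [0, 0, 0, -1, -2, 0, 60], [0, 0, 0, -1, -2, 0, 60], [0, 0, 0, -1, -2, 0, 60]]}}

```text
clock: 15.75
eef_pos: [0.4192, 0.0161, 0.0093]
tcp_rot: [0.532, -0.466, 0.532, 0.466]
contact_force: [0.5, -0.6, 0.1]
grip_width: 0.702
```

```bash
bash crops.sh 15
```

```text
15.75 [0.4192 0.0161 0.0093] 0.7021555003658642 [ 0.54 -0.65  0.12] [ 0.169  0.615 -0.375  2.223  0.579  0.397  0.754]
[[-0.    -0.991  0.131]
 [-0.     0.131  0.991]
 [-1.     0.    -0.   ]] yaw z 82.45
```

View pics/wrist15.png

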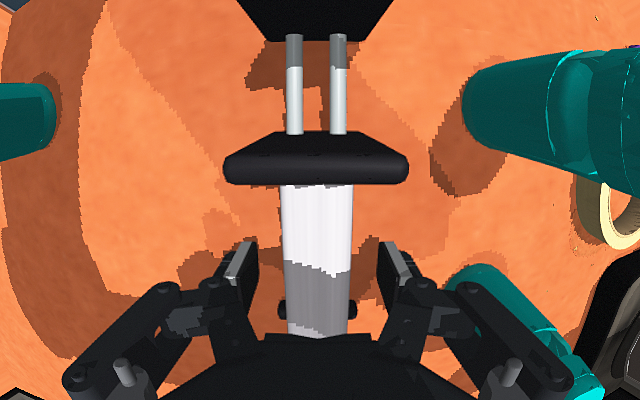

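Request:
{"name": "carry_out", "arguments": {"plan": [[0, 0, 0, -20, 0, 0, 60], [0, 0, 0, -50, 0, 0, 60], [0, 0, 0, -90, 0, 0, 60], [0, 0, 0, -140, 0, 0, 60], [0, 0, 0, -190, 0, 0, 60], [0, 0, 0, -220, 0, -40, 60], [0, 0, 0, -220, 0, -100, 60], [0, 0, 0, -220, 0, -160, 60]]}}

```text
clock: 16.9
eef_pos: [0.398, -0.1443, 0.23]
tcp_rot: [0.532, -0.467, 0.532, 0.466]
contact_force: [1.0, 0.5, -0.5]
grip_width: 0.697
```

Request:
{"name": "carry_out", "arguments": {"plan": [[0, 0, 0, 0, 0, -60, 60], [0, 0, 0, 0, 0, -100, 60], [0, 0, 0, 0, 0, -100, 60], [0, 0, 0, 0, 0, -100, 60]]}}

```text
clock: 17.4
eef_pos: [0.385, -0.2408, 0.2291]
tcp_rot: [0.532, -0.466, 0.532, 0.466]
contact_force: [0.8, 0.9, 0.2]
grip_width: 0.703
```

```bash
bash crops.sh 16
```

```text
17.4 [ 0.385  -0.2408  0.2291] 0.7031899408373171 [0.8  0.9  0.16] [ 0.903  0.245 -0.507  2.013  0.148  0.919  1.759]
[[-0.    -0.991  0.131]
 [ 0.001  0.131  0.991]
 [-1.     0.     0.001]] yaw z 82.49
```

View pics/scene16.png

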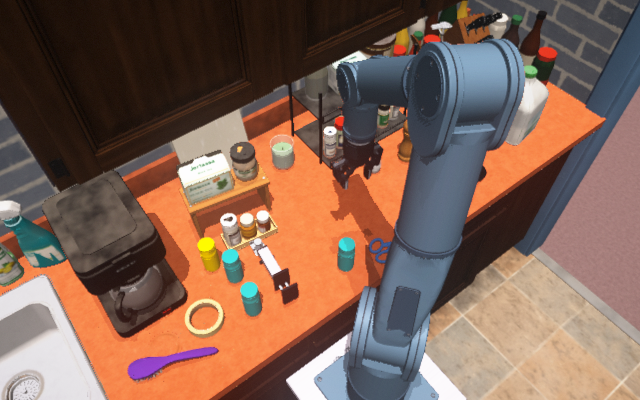

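View pics/side16.png

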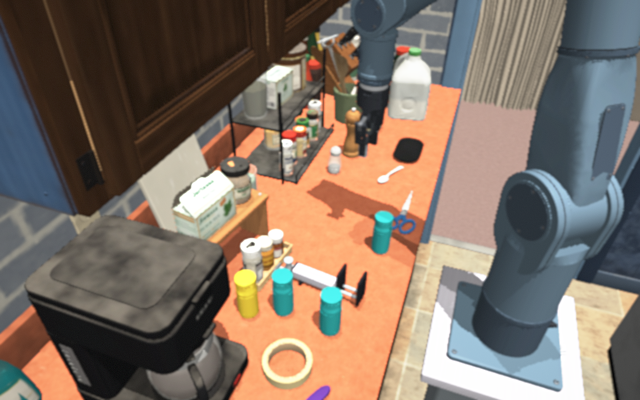

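View pics/wrist16.png

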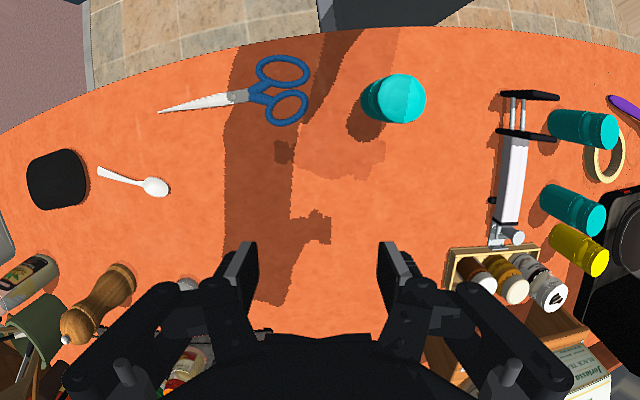

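```bash
python3 -c "
import cv2
from h import *
crop(cv2.imread('pics/scene16.png'),180,170,310,310,4,'s16b.png')
crop(cv2.imread('pics/side16.png'),220,200,380,310,5,'d16b.png')"
```

```text
(no output)
```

View pics/s16b.png

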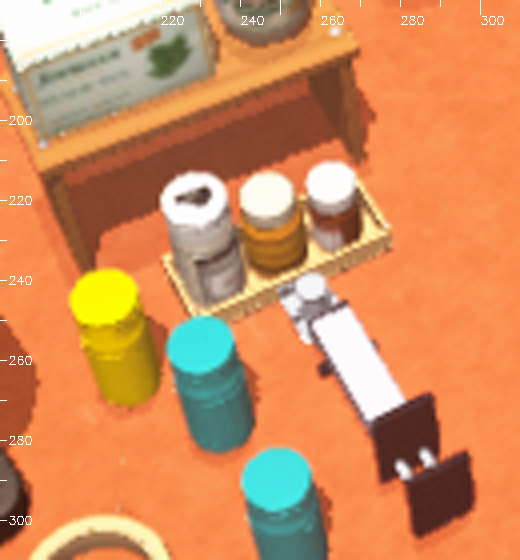

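View pics/d16b.png

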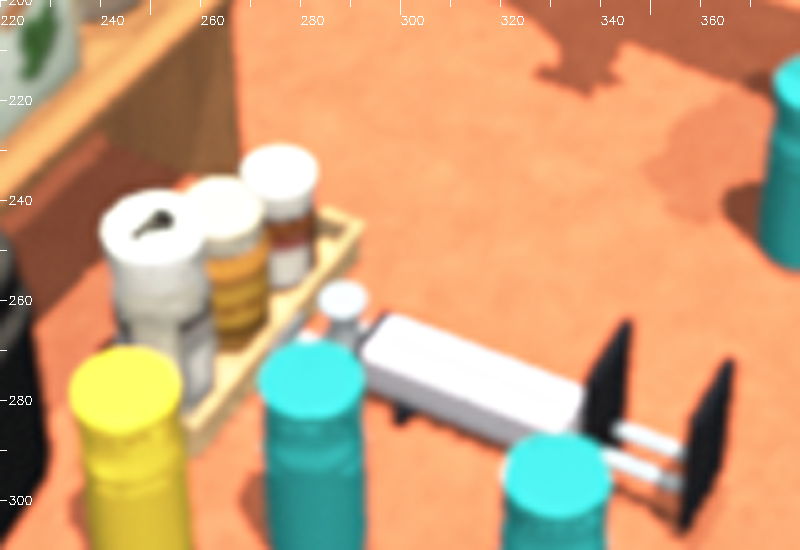

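```bash
python3 - <<'E'
import pickle
from h import *
s=pickle.load(open("scene16.pkl","rb"));d=pickle.load(open("side16.pkl","rb"))
S=lambda x,y:(180+(x+.5)/4-.5,170+(y+.5)/4-.5)
a=np.array([.602,-.1]);X=np.array([.9826,-.1858])
for X in (np.array([.9886,-.1507]),np.array([.9826,-.1858])):
  for n,p in (("rearL",onz(s,*S(166,262),.024)),("rearR",onz(s,*S(362,193),.024)),("frontR",onz(s,*S(389,238),.024)),("frontL",onz(s,*S(200,318),.024))): print(n,p.round(4),"shelf x",((p[:2]-a)@X).round(4))
m=onz(s,*S(322,310),.034);f=onz(s,*S(404,406),.034); print("cap",onz(s,*S(310,287),.055),"mouth top +y,-y",onz(s,*S(314,326),.034),onz(s,*S(344,306),.034))
E
```

```text
rearL [0.5924 0.0755 0.024 ] shelf x -0.0359
rearR [ 0.558  -0.0714  0.024 ] shelf x -0.0478
frontR [ 0.5124 -0.0647  0.024 ] shelf x -0.0939
frontL [0.5364 0.0804 0.024 ] shelf x -0.092
rearL [0.5924 0.0755 0.024 ] shelf x -0.0421
rearR [ 0.558  -0.0714  0.024 ] shelf x -0.0486
frontR [ 0.5124 -0.0647  0.024 ] shelf x -0.0946
frontL [0.5364 0.0804 0.024 ] shelf x -0.098
cap [0.49240034 0.01271882 0.055     ] mouth top +y,-y [0.47615962 0.02231046 0.034     ] [ 0.47733126 -0.00353794  0.034     ]
```

The tray's rear is about 30 mm in front of the shelf edge. The jars are upright, the puller is clipped to the post, and the robot is clear of everything, so I'm handing the job in.

```bash
python3 - <<'E'
from cell import env, eyes, job
print(job.close_job()); print(env.observe()["clock"])
E
```

```text
the job is handed in; nothing more can be done
None
the job is handed in; nothing more can be done
```

The tray is out on the worktop, clear of the shelf, with the puller standing clipped to its post. The job was handed in at about 17.5 s of the 61 s allowed; no verdict was reported.

**What I did:** I squeezed the plates until the gripper read about 37 mm (fully squeezed is 38). I brought the hook past the shelf's side panel and round the post, then opened the fingers so the spring clamped it, with the tray still under the shelf. I then took the bar and drew the tray about 97 mm out, let go and moved the arm away.

**Last checks:**
- **Tray:** its rear is roughly 25 to 45 mm in front of the shelf edge; the estimates differ by view.
- **Jars, puller, bystanders:** the three jars stand upright in the pan, and the puller stands on the worktop with its hook round the post. The salt shaker and pepper mill were never approached.
- **Clamp:** after release under the shelf, the gap between the plates put the plunger at about 10 mm. I did not measure it again after the pull, when it still looked clamped in the images.

**Disagreements:**
- Position estimates from the different cameras differed by 3 to 5 mm. The hook seemed to ride about 5 mm high while I carried the puller.
- While squeezing, the fingers pressed the puller down with about 18 N until I raised the tool.
- Partway through the pull the tool was lifting with about 6 N, so I lowered it by 2 mm.

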